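# Refill the masking-tape rack

## Robot

A 7-joint arm with a two-finger parallel gripper is mounted at the origin on the work surface. World frame = base frame: x ahead of the robot, y to its left, z up, the work surface at z = 0. Lengths are in mm, angles in degrees, forces in N, time in s.
With the tool pointing down it reaches from about 400 to 850 mm from the base axis. Payload 10.4 kg.
Tool frame: the origin (TCP) lies at the centre of the arm's flange, where the gripper is bolted on; the fingertips stand 182 mm ahead of it and the grasp point (between the pads) lies r.tcp_to_grasp ahead of it (r.tcp_to_grasp is the distance from the TCP to the grasp point, in mm); z points along the fingers, y is the line along which they close (so a half turn about z gives the same grasp; the last joint's range is limited). The gripper opens to 87 mm and grips with 3 to 60 N. Pads are 19 mm wide; open, the fingers measure 117 mm over their backs; the gripper's body (75 mm by 190 mm) begins 51 mm behind the grasp point.
Start: joints at [-78.358, 19.034, -3.707, 83.658, 1.238, 77.344, -5.071], TCP at [139.913, 609.144, 404.776] pointing down, gripper open.
Joint ranges: [-148.97, 148.97], [-28.65, 121.19], [-84.17, 76.75], [9.2, 138.47], [-72.65, 252.65], [3.7, 117.97], [-149.18, 149.18]. Speed limits (degrees/s): [127.2, 127.2, 159.86, 159.86, 180, 180, 180].

## Interface

Orientations are given as [roll, pitch, yaw] about the fixed x, y, z axes, in that order (R = Rz(yaw) Ry(pitch) Rx(roll)).
In Python, from station import telemetry, vision, r gives the robot as it stands.
- The arm moves only by the tool drive_tool, never from a script. Its argument "commands" is one flat list of numbers, 5 for each row, row after row: the opening, from 0 (shut) to 1 (fully open), then the shift along the tool's x, y, z each as a share of 0.08 m, from -1 to 1, then the turn about the tool's z as a share of 1.5 rad, from -1 to 1. A call has 1 to 10 rows; each row is the pose to reach, as a shift and turn from the pose commanded when the call began, along the tool's axes at that moment; what a row does not reach only later rows make up. A row lasts 1/8 s, in which the tool goes at most 62.5 mm and 10.7 degrees, less where a joint would pass 70% of its speed; a pose out of reach is approached as far as the arm can. A call with a number of a shift or a turn outside -1 to 1 is refused whole. A call with a gripper value outside its range is refused whole. The fingers move at their own pace and stop on an object; the grip force is fixed at half the most. Time passes only in rows, so rows that repeat a pose let the fingers close. It gives the time, the measured TCP pose, the force, the opening and the grip force at its end, in the units of the state.
- telemetry.get_obs(): the state, without advancing time (a new reading comes with each control period).
- vision.read_camera(name): name is "side" or "top" or "wrist"; returns the picture (400x640x3 uint8, red, green, blue); there is no depth.
- vision.camera_params(name): a dict with "vertical_fov" (degrees; the focal length in pixels is half the picture's height over the tangent of half this angle, whatever the lens; pixels are square), "cx", "cy" (the principal point, pixels), "k1" (the pictures are not rectified: a ray, as slopes to the right and down, at radius r is drawn at 1 + k1 r^2 times it, then the intrinsics apply), "xyz" and "attitude" of the camera in the world; the wrist camera has in their place "tool_from_camera" (4x4, takes a point from camera to tool coordinates, whose origin is the TCP and whose axes are the flange's). Camera axes: x right, y down, z forward; pixel columns grow to the right and rows downward; lengths in mm; the calibration is good to about 2 mm. A picture is of the moment at which its call begins: read the wrist's pose just before it. camera_params takes no time and is no camera call.
- r.hand_in(): hands the job in; it is judged then, once.
The state is a dict: "clock": time; "joints": joint angles; "dq": joint speeds; "joint_efforts": joint torques, N m; "tcp_pos": TCP position; "eef_rot": TCP orientation; "contact_force": force on the tool from outside, world axes, zero at the start; "torque": the same for the moment, N m; "opening": finger opening in mm; "grip_force": force on a finger pad.
Only numpy, scipy, OpenCV 4.12 (cv2) and the standard library are available. Lean on these libraries where they do the work, as an engineer would, in place of code of your own. Each camera call takes 0.05 s, during which the arm holds its last target. There are 200 camera calls.

## Task

Refill the tape rack: draw the retaining rod right out of it, drop the spent cardboard cores into the waste tub, and stand every full roll from the sloped bin on edge in a free lane of the rack, leaving the part-used roll in there. Then slide the rod back through both ends of the rack and through all the rolls until its wooden grip is up against the rack, and let go. Leave the other things on the bench where they are.

Things in the scene. Friction and masses are not known exactly. Their poses are not given: they have to be found in the camera images.
- rack: plywood tape rack fixed to the bench: V-shaped trough along y, 116 mm long in x, with four lanes 28 mm wide at y = -78, -26, 26, 78 mm between round-edged wooden blocks 24 mm wide whose tops are 48 mm above the bench. End cheeks at y = +-116 to +-128 mm, 120 mm long in x, 84 mm high, each with an 18 mm hole. Origin at the centre of its underside, on the bench; z up
- lane_1 (a point): middle of lane 1 of the rack (y = -78 mm), 65 mm above the bench: where the centre of a full roll comes when it stands seated there (a part-used roll's centre sits 54 mm above the bench, a core's 45 mm). The trough's sides rise 20 degrees, so that rolls centre themselves; axes as the rack's
- lane_2 (a point): middle of lane 2 of the rack (y = -26 mm), 65 mm above the bench: where the centre of a full roll comes when it stands seated there (a part-used roll's centre sits 54 mm above the bench, a core's 45 mm). The trough's sides rise 20 degrees, so that rolls centre themselves; axes as the rack's
- lane_3 (a point): middle of lane 3 of the rack (y = 26 mm), 65 mm above the bench: where the centre of a full roll comes when it stands seated there (a part-used roll's centre sits 54 mm above the bench, a core's 45 mm). The trough's sides rise 20 degrees, so that rolls centre themselves; axes as the rack's
- lane_4 (a point): middle of lane 4 of the rack (y = 78 mm), 65 mm above the bench: where the centre of a full roll comes when it stands seated there (a part-used roll's centre sits 54 mm above the bench, a core's 45 mm). The trough's sides rise 20 degrees, so that rolls centre themselves; axes as the rack's
- hole_near (a point): centre of the 18 mm hole on the outer face of the +y cheek of the rack, on the side of the rod's grip, 60 mm above the bench; axes as the rack's
- hole_far (a point): centre of the 18 mm hole on the outer face of the -y cheek of the rack, 60 mm above the bench; axes as the rack's
- rod: retaining rod, 70 g: aluminium tube 12 mm thick, 270 mm long, tapered tip, and a square wooden grip 22 x 22 x 65 mm in line with it. Starts home: through both cheeks, grip against the rack's +y cheek, tip 14 mm out of the far cheek; pulls straight out along the rack's +y, no catch. Origin on the axis where tube and grip meet; y axis from tip to grip; grip's faces square to x and z
- rod_tip (a point): the tip of the rod's tube, on its axis, 270 mm from the rod's origin
- used_roll: part-used roll of cream masking tape standing in a lane of the rack, around the rod at the start: 64 mm outside diameter, 38 mm bore, 24 mm wide, 70 g. Stays in the rack. Origin at its centre, y axis along the bore
- bin: grey steel picking bin fixed to the bench, 140 mm (x) by 150 mm (y); floor slopes down 12 degrees to -x, walls 42 mm above it. Compartments 30 mm wide at y = -56, 0, 56 mm for one roll each, rolled down against the front wall (its centre at x = -33 mm, 55 mm above the bench, top 97 mm); narrow ones between hold brush and sticks. Origin at the centre of its underside, z up
- roll_a: full roll of cream masking tape standing on edge in a compartment of the sloped bin: ring 84 mm outside diameter, 38 mm bore, 24 mm wide, 120 g. Origin at its centre; y axis along the bore; x and z turn as it rolls. None if there is no such roll
- roll_b: full roll of cream masking tape standing on edge in a compartment of the sloped bin: ring 84 mm outside diameter, 38 mm bore, 24 mm wide, 120 g. Origin at its centre; y axis along the bore; x and z turn as it rolls. None if there is no such roll
- roll_c: full roll of cream masking tape standing on edge in a compartment of the sloped bin: ring 84 mm outside diameter, 38 mm bore, 24 mm wide, 120 g. Origin at its centre; y axis along the bore; x and z turn as it rolls. None if there is no such roll
- core_a: spent cardboard core standing on edge in a lane of the rack, around the rod at the start: thin ring 46 mm outside diameter, 38 mm bore, 24 mm wide, 15 g. Origin at its centre, y axis along the bore. None if there is no such core
- core_b: spent cardboard core standing on edge in a lane of the rack, around the rod at the start: thin ring 46 mm outside diameter, 38 mm bore, 24 mm wide, 15 g. Origin at its centre, y axis along the bore. None if there is no such core
- core_c: spent cardboard core standing on edge in a lane of the rack, around the rod at the start: thin ring 46 mm outside diameter, 38 mm bore, 24 mm wide, 15 g. Origin at its centre, y axis along the bore. None if there is no such core
- tub: black plastic waste tub, open on top, 150 x 150 mm outside, 90 mm high, walls 4 mm, 600 g, loose on the bench. Origin at the centre of its underside
- tape_measure: a thing of the bench that has nothing to do with the job: leave it where it is. Orange tape measure, 70 x 34 mm, 66 mm high. Origin at the centre of its underside
- paint_bottle: a thing of the bench that has nothing to do with the job: leave it where it is. Brown bottle with black cap and yellow band, 68 mm diameter, 170 mm high. Origin at the centre of its underside
- knife: a thing of the bench that has nothing to do with the job: leave it where it is. Red knife with its blade drawn in, 165 mm long (y), 30 mm wide, 15 mm high. Origin near its middle, on the bench
- tin_lid: a thing of the bench that has nothing to do with the job: leave it where it is. Round brass-coloured tin lid, 84 mm diameter, 9 mm high. Origin at the centre of its underside
- rock_casting: a thing of the bench that has nothing to do with the job: leave it where it is. Grey plaster rock casting, 110 x 55 mm, 35 mm high. Origin at the centre of its underside
- scenery_brush: a thing of the bench that has nothing to do with the job: leave it where it is. Brush 170 mm long lying along its x axis. Origin under it

How it is judged:
By the outcome, as a careful person would: the job done as asked, in the order asked, and still so for the second after the job is handed in, with the robot touching nothing.
Of core_a, core_b, core_c only 1 to 3 are there at a start; the rules pass over those that are not, and their reading is None.
Of roll_a, roll_b, roll_c only 2 to 3 are there at a start; the rules pass over those that are not, and their reading is None.
At some moment in a run one of tub, rod may be knocked a few centimetres aside while the robot is not near it.
It also fails if it takes over 200 s, if anything falls off the work surface, if the arm or the gripper's body presses on something with over 40 N, if the wrist force passes 120 N, or if a joint passes its speed limit or range.

## Working session

There is one attempt and no reset: what is moved stays moved. The work goes in short steps, Python scripts to look and compute and a tool call to move; the robot and the scene stay as the last step left them, time stands still between calls to the robot, and variables do not carry over. Pictures are saved under pics/ and viewed, at most 14 in all, crops included, and the job is handed in when it is done.

Besides the shell and the picture viewer there is one more tool, called after "Call:" by a JSON object that holds its "api" and its "payload". drive_tool: Moves the arm, as the interface text tells. Its arguments: {"type":"object","properties":{"commands":{"type":"array","items":{"type":"number","minimum":-1,"maximum":1}}},"required":["commands"]}

```bash
mkdir -p pics; ls
python3 - <<'E'
from station import telemetry, vision, r
import cv2
o=telemetry.get_obs(); print(o); print(r.tcp_to_grasp)
for n in ("side","top","wrist"):
    print(n,vision.camera_params(n))
    cv2.imwrite(f"pics/{n}0.png",vision.read_camera(n)[...,::-1])
E
```

```text
pics
{'clock': 0.0, 'joints': array([-78.35750132,  19.07108155,  -3.70679183,  83.70550692,
         1.23909569,  77.34484198,  -5.06998249]), 'dq': array([-0.04536695,  0.08104212, -0.0101863 ,  0.10359884, -0.01083998,
       -0.0212246 ,  0.03422493]), 'joint_efforts': array([ 2.77789804e-04, -6.23264909e+01,  2.50001944e-02, -3.89891911e+01,
       -6.13085506e-02,  3.98086687e-02,  1.48921290e-04]), 'tcp_pos': array([139.89978654, 609.00393928, 403.96765305]), 'eef_rot': array([-1.79918643e+02,  5.40642035e-03,  1.67064611e+02]), 'contact_force': array([ 0.20925138, -0.39848199,  0.36589625]), 'torque': array([-0.01147512, -0.01722252, -0.05287299]), 'grip_force': 0.0, 'opening': 86.98057286086305}
163.5
side {'vertical_fov': 57.73212537236264, 'cx': 321.03435475352296, 'cy': 201.33875826061777, 'k1': -0.07199443239211327, 'xyz': array([261.36543944, 541.09450261, 818.10719955]), 'attitude': array([-1.40266376e+02, -1.44768045e-01, -1.56682308e+02])}
top {'vertical_fov': 53.79531159442632, 'cx': 317.9142788739392, 'cy': 202.33253830752855, 'k1': 0.03361442605815536, 'xyz': array([ 401.35294351,  -12.14027285, 1026.53749899]), 'attitude': array([-173.87527226,   -0.65998875,  -89.61105154])}
wrist {'vertical_fov': 60.98679376564323, 'cx': 319.5773972676641, 'cy': 193.9183529922149, 'k1': -0.045887008717541714, 'tool_from_camera': array([[-2.31908170e-04, -9.52675555e-01, -3.03988870e-01,
         8.48392773e+01],
       [ 9.99999687e-01,  8.89357066e-06, -7.90755217e-04,
         8.19459222e-01],
       [ 7.56036712e-04, -3.03988958e-01,  9.52675255e-01,
         1.96373435e+01],
       [ 0.00000000e+00,  0.00000000e+00,  0.00000000e+00,
         1.00000000e+00]])}
```

View pics/top0.png

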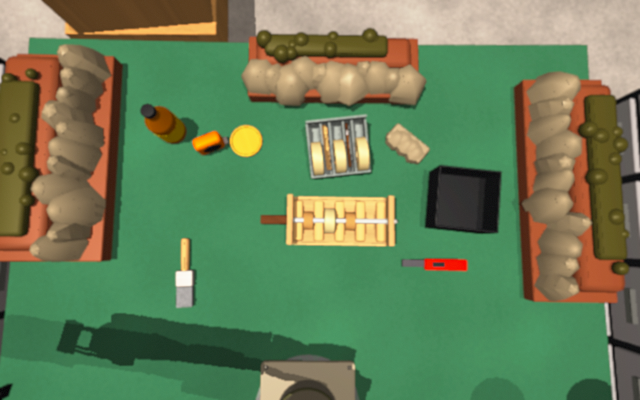

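View pics/side0.png

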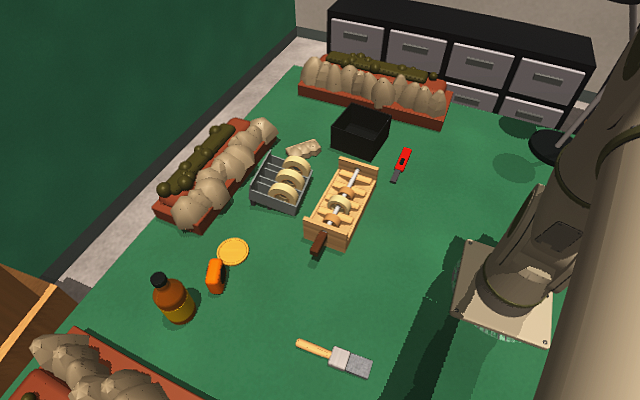

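Top: rack around (342,220) with the grip at (272,220), bin (338,147), tub (463,200). Side confirms. Next, enlarged crops.

```bash
cat > h.py <<'E'
import numpy as np, cv2
from scipy.spatial.transform import Rotation as Ro
from station import telemetry, vision, r
def cam(n,o=None):
    p=vision.camera_params(n); f=200/np.tan(np.radians(p["vertical_fov"]/2))
    K=np.array([[f,0,p["cx"]],[0,f,p["cy"]],[0,0,1]]); D=np.array([p["k1"],0,0,0,0.])
    if n=="wrist":
        o=o or telemetry.get_obs()
        T=np.eye(4);T[:3,:3]=Ro.from_euler("xyz",o["eef_rot"],degrees=True).as_matrix();T[:3,3]=o["tcp_pos"]
        T=T@p["tool_from_camera"]; R,t=T[:3,:3],T[:3,3]
    else: R,t=Ro.from_euler("xyz",p["attitude"],degrees=True).as_matrix(),np.array(p["xyz"])
    return K,D,R,t
def proj(c,P):
    K,D,R,t=c; P=(np.atleast_2d(P)-t)@R
    return cv2.projectPoints(P.astype(float),np.zeros(3),np.zeros(3),K,D)[0][:,0]
def rays(c,uv):
    K,D,R,t=c; u=cv2.undistortPoints(np.array(uv,float).reshape(-1,1,2),K,D)[:,0]
    return np.c_[u,np.ones(len(u))]@R.T
def onz(c,uv,z):
    d=rays(c,uv); return c[3]+d*((np.asarray(z)-c[3][2])/d[:,2])[:,None]
def tri(cs,uvs):
    A=np.zeros((3,3));b=np.zeros(3)
    for c,uv in zip(cs,uvs):
        d=rays(c,[uv])[0]; d/=np.linalg.norm(d); M=np.eye(3)-np.outer(d,d); A+=M;b+=M@c[3]
    X=np.linalg.solve(A,b); return X,[float(np.linalg.norm(proj(c,X)[0]-uv)) for c,uv in zip(cs,uvs)]
def crop(img,x0,y0,w,h,s,name):
    cv2.imwrite("pics/"+name,cv2.resize(img[y0:y0+h,x0:x0+w],None,fx=s,fy=s,interpolation=cv2.INTER_CUBIC))
E
python3 - <<'E'
from h import *
a=cv2.imread("pics/top0.png");b=cv2.imread("pics/side0.png")
crop(a,250,105,160,150,4,"c1.png");crop(b,230,120,160,150,4,"c2.png")
E
```

```text
(no output)
```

View pics/c1.png

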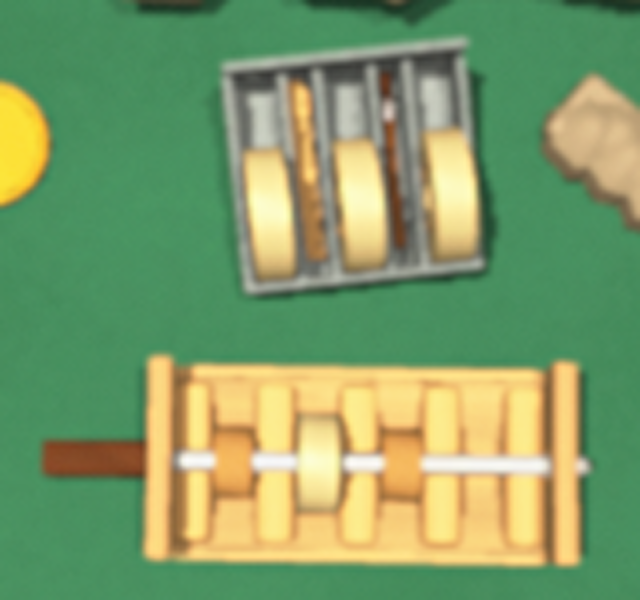

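View pics/c2.png

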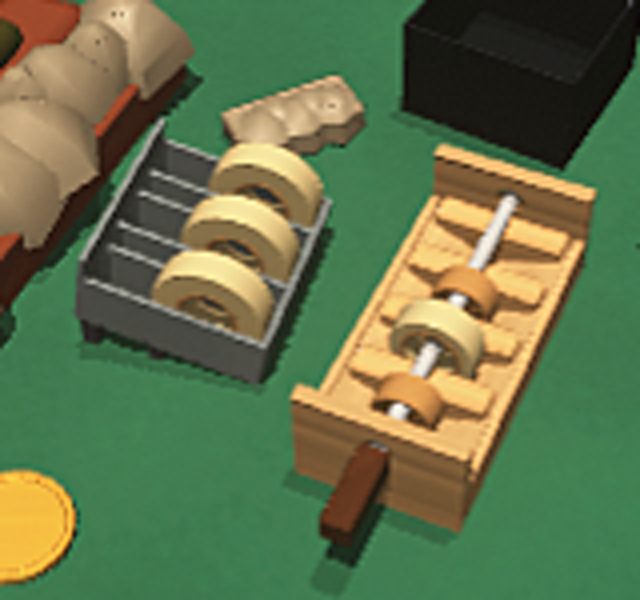

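Top crop: cores at crop (235,462) (lane 4) and (403,464) (lane 2), the used roll at (320,462) (lane 3), lane 1 empty, three full rolls in the bin. Now fit poses from both views.

```bash
cat > fit.py <<'E'
from h import *
from scipy.optimize import least_squares
ct,cs=cam("top"),cam("side")
T=lambda p:(250+p[0]/4,105+p[1]/4); S=lambda p:(230+p[0]/4,120+p[1]/4)
for n,a,b in [("rack +y outer +x top",(148,356),(292,392)),("rack +y outer -x",(143,558),(464,465)),("rack -y outer +x",(580,362),(445,146)),("rack -y outer -x",(580,564),(597,188)),
 ("bin back +y",(222,65),(80,285)),("bin back -y",(467,40),(162,125)),("bin front -y",(485,268),(330,203)),("bin front +y",(248,292),(262,345)),
 ("grip end top",(43,442),(322,519))]:
    X,e=tri([ct,cs],[T(a),S(b)]); print(n,X.round(1),np.round(e,1))
X,e=tri([ct,cs],[(501,171),(390,124)]);print("tub rim?",X.round(1),e)
print("tub c",onz(ct,[(464,199)],[90]))
E
python3 fit.py
```

```text
rack +y outer +x top [520.7  51.7  88.3] [0.4 0.3]
rack +y outer -x [401.9  53.9  78.8] [0.3 0.3]
rack -y outer +x [ 520.  -210.7   73.9] [0.8 0.7]
rack -y outer -x [ 399.5 -207.    80.9] [0.1 0. ]
bin back +y [706.5   9.1  62.7] [1.1 1. ]
bin back -y [ 719.9 -141.9   80. ] [0.5 0.4]
bin front -y [ 587.8 -158.3   34.3] [0.4 0.3]
bin front +y [570.   -6.9  44. ] [0.6 0.6]
grip end top [470.7 116.5  65.2] [0.2 0.2]
tub rim? [ 514.9 -486.3   32.6] [30.132363688502405, 21.67097807465405]
tub c [[ 512.74171702 -371.45260959   90.        ]]
```

Call:
{"api": "drive_tool", "payload": {"commands": [1,-1,-1,0,0.896,1,-1,-1,0,0.896,1,-1,-1,0,0.896,1,-1,-1,0,0.896,1,-1,-1,0,0.896,1,-1,-1,0,0.896,1,-1,-1,0,0.896,1,-1,-1,0,0.896]}}

```text
clock: 1.15
tcp_pos: [199.9, 513.2, 404.6]
eef_rot: [-180.0, 0.0, 90.0]
contact_force: [-0.9, -1.2, -0.6]
opening: 87.1
grip_force: 0.0
```

Call:
{"api": "drive_tool", "payload": {"commands": [1,-0.9,0.54,0,0,1,-0.9,0.54,0,0,1,-0.9,0.54,0,0]}}

```text
clock: 1.52
tcp_pos: [244.2, 440.2, 405.1]
eef_rot: [180.0, -0.0, 90.0]
contact_force: [0.4, 0.7, 0.3]
opening: 87.0
grip_force: 0.0
```

Call:
{"api": "drive_tool", "payload": {"commands": [1,-0.9,0.54,0,0,1,-0.9,0.54,0,0,1,-0.9,0.54,0,0]}}

```text
clock: 1.9
tcp_pos: [286.8, 369.2, 405.0]
eef_rot: [180.0, -0.0, 90.0]
contact_force: [-0.3, 1.0, 0.7]
opening: 86.8
grip_force: 0.0
```

Call:
{"api": "drive_tool", "payload": {"commands": [1,-0.9,0.54,0,0,1,-0.9,0.54,0,0,1,-0.9,0.54,0,0]}}

```text
clock: 2.28
tcp_pos: [329.8, 297.9, 404.9]
eef_rot: [180.0, -0.0, 90.1]
contact_force: [-0.3, 0.6, -0.3]
opening: 86.8
grip_force: 0.0
```

Call:
{"api": "drive_tool", "payload": {"commands": [1,-0.9,0.54,0,0,1,-0.9,0.54,0,0,1,-0.9,0.54,0,0]}}

```text
clock: 2.65
tcp_pos: [373.0, 226.4, 404.9]
eef_rot: [180.0, -0.0, 90.1]
contact_force: [-0.8, 0.7, -0.2]
opening: 87.3
grip_force: 0.0
```

Call:
{"api": "drive_tool", "payload": {"commands": [1,-0.9,0.54,0,0,1,-0.9,0.54,0,0,1,-0.9,0.54,0,0]}}

```text
clock: 3.02
tcp_pos: [416.4, 154.7, 404.8]
eef_rot: [180.0, -0.0, 90.1]
contact_force: [-0.5, 1.3, 0.2]
opening: 87.0
grip_force: 0.0
```

Call:
{"api": "drive_tool", "payload": {"commands": [1,-0.9,0.54,0,0,1,-0.9,0.54,0,0,1,-0.9,0.54,0,0,1,-0.9,0.54,0,0]}}

```text
clock: 3.52
tcp_pos: [459.0, 84.2, 404.5]
eef_rot: [-180.0, -0.0, 90.3]
contact_force: [-0.8, -0.0, 0.5]
opening: 86.9
grip_force: 0.0
```

Run:
```python
from h import *
o=telemetry.get_obs(); i=vision.read_camera("wrist")[...,::-1]
print(o["clock"],o["tcp_pos"],o["eef_rot"],o["joints"]); import pickle; pickle.dump(o,open("o1.pkl","wb"))
cv2.imwrite("pics/w1.png",i)
```

```text
3.525 [459.01728557  84.15900645 404.5345911 ] [-1.79968914e+02 -9.49921465e-03  9.02566075e+01] [-51.24454729  -3.19418222  34.52829306 108.16380082   1.85955333
  74.5034839  -16.99908053]
```

View pics/w1.png

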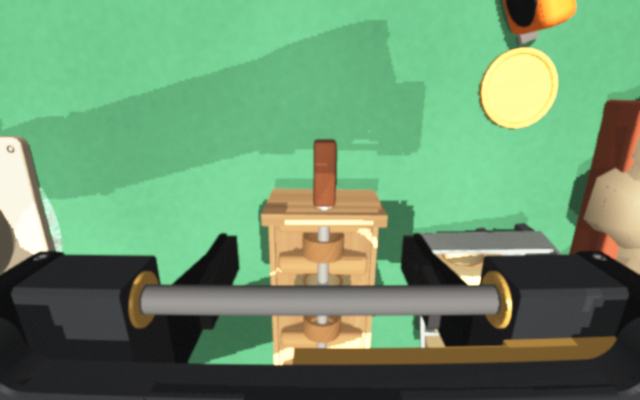

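Wrist view: grip top face (314–336, 141–205), the +y cheek's top outer edge at row ~213 from column 262 to 387. Fitting rack and bin poses on all views.

```bash
cat > fit2.py <<'E'
from h import *
import pickle
from scipy.optimize import least_squares
ct,cs,cw=cam("top"),cam("side"),cam("wrist",pickle.load(open("o1.pkl","rb")))
T=lambda p:(250+p[0]/4,105+p[1]/4); S=lambda p:(230+p[0]/4,120+p[1]/4)
rk=[(ct,(60,128,84),T((148,356))),(ct,(-60,128,84),T((143,558))),(ct,(60,-128,84),T((580,362))),(ct,(-60,-128,84),T((580,564))),
(cs,(60,128,84),S((292,392))),(cs,(-60,128,84),S((464,465))),(cs,(60,-128,84),S((445,146))),(cs,(-60,-128,84),S((597,188))),
(cw,(-60,128,84),(262,213)),(cw,(60,128,84),(387,213)),(cw,(-11,193,71),(314,141)),(cw,(11,193,71),(336,141)),(ct,(11,193,71),T((43,442))),(ct,(-11,193,71),T((43,476)))]
t12=np.tan(np.radians(12)); w=lambda x:12.06+(x+33)*t12+42/np.cos(np.radians(12))
bn=[]
for x,y,a,b in [(70,75,(222,65),(80,285)),(70,-75,(467,40),(162,125)),(-70,-75,(485,268),(330,203)),(-70,75,(248,292),(262,345))]:
    bn+=[(ct,(x,y,w(x)),T(a)),(cs,(x,y,w(x)),S(b))]
def W(p,P):
    c,s=np.cos(p[2]),np.sin(p[2]); return np.array([p[0]+c*P[0]-s*P[1],p[1]+s*P[0]+c*P[1],P[2]+(p[3] if len(p)>3 else 0)])
def fit(ob,p0):
    f=lambda p:np.concatenate([proj(c,W(p,P))[0]-uv for c,P,uv in ob])
    s=least_squares(f,p0,loss="soft_l1"); print(s.x.round(3),np.degrees(s.x[2]).round(2)); print(f(s.x).round(1).reshape(-1,2).tolist()); return s.x
if __name__=="__main__":
    R=fit(rk,[460,-78,0,0]); B=fit(bn,[646,-75,.12,0])
    im={n:cv2.imread(f"pics/{n}0.png") for n in("top","side")}; out=[]
    for n,c,x0,y0 in(("top",ct,250,105),("side",cs,230,120)):
        I=cv2.resize(im[n][y0:y0+150,x0:x0+160],None,fx=2.5,fy=2.5,interpolation=2)
        a=np.linspace(0,2*np.pi,60)
        def ring(p,x,y,z,rad):
            for dy in(-12,12):
                q=proj(c,[W(p,(x+rad*np.cos(t),y+dy,z+rad*np.sin(t))) for t in a]); q=((q-[x0,y0])*2.5+.75).astype(int)
                cv2.polylines(I,[q],True,(0,0,255) if dy<0 else (255,0,0),1)
        for y in(-56,0,56): ring(B,-33,y,55,42)
        ring(R,0,26,54,32);ring(R,0,78,45,23);ring(R,0,-26,45,23)
        out.append(I)
    cv2.imwrite("pics/ov.png",np.hstack(out))
    print("rolls",[W(B,(-33,y,97)).round(1).tolist() for y in(56,0,-56)],"lanes",[W(R,(0,y,65)).round(1).tolist() for y in(-78,-26,26,78)],"grip",W(R,(0,160,60)).round(1))
E
python3 fit2.py
```

```text
[ 4.61245e+02 -7.50190e+01 -9.00000e-03 -3.17900e+00] -0.54
[[0.0, 0.0], [0.0, -0.5], [-2.1, 0.4], [-1.9, -0.2], [-1.0, 1.7], [0.1, -0.6], [-1.5, -0.3], [-0.7, 1.0], [-0.7, -1.0], [-0.6, 0.6], [-0.8, 1.7], [0.7, 2.1], [-0.6, -1.3], [-0.9, -0.7]]
[ 6.4663e+02 -7.4840e+01  1.1000e-01 -7.3660e+00] 6.28
[[1.0, -0.4], [-1.5, -2.4], [-0.5, 0.1], [-1.4, 2.1], [-0.3, 0.3], [0.9, -0.7], [0.2, 0.1], [1.2, 0.9]]
rolls [[607.7, -22.8, 89.6], [613.8, -78.4, 89.6], [620.0, -134.1, 89.6]] lanes [[460.5, -153.0, 61.8], [461.0, -101.0, 61.8], [461.5, -49.0, 61.8], [462.0, 3.0, 61.8]] grip [462.7  85.   56.8]
```

View pics/ov.png

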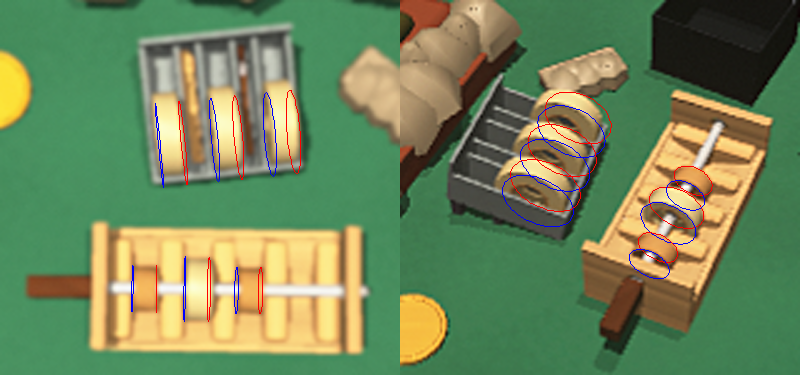

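Top overlay matches; side shows the bin rolls standing higher than the z-shifted fit, so the text's heights hold. Refitting with z fixed, on roll outlines.

```bash
cat > fit3.py <<'E'
from fit2 import *
b=2.5
fix={0:T((150,358)),1:T((146,556)),2:T((578,364)),3:T((578,562))}
rk2=[(c,P,fix.get(i,uv)) for i,(c,P,uv) in enumerate(rk) if c is not cs]
R=fit(rk2,[460,-78,0]); print("z free");fit(rk2,[460,-78,0,0])
a=np.linspace(0,2*np.pi,90)
def ringpts(p,x,y,z,rad): return [W(p,(x+rad*np.cos(t),y+d,z+rad*np.sin(t))) for t in a for d in(-12,12)]
obs=[(56,(247,152,295,278),251),(0,(336,141,386,270),195),(-56,(425,130,477,260),143)]
def f(p):
    e=[]
    for y,bb,st in obs:
        P=ringpts(p,-33,y,55,42); q=(proj(ct,P)-[250,105])*4; e+=list(np.r_[q.min(0),q.max(0)]-bb)
        q=(proj(cs,P)-[230,120])*4; e.append(q[:,1].min()-st)
    return np.array(e)
s=least_squares(f,[646,-75,.11,0]);print("bin z free",s.x,f(s.x).round(1))
s=least_squares(f,[646,-75,.11]);print("bin",s.x,np.degrees(s.x[2]),f(s.x).round(1))
print("rolls",[W(s.x,(-33,y,97)).round(1).tolist() for y in(56,0,-56)],"lanes",[W(R,(0,y,65)).round(1).tolist() for y in(-78,-26,26,78)],"grip",W(R,(0,160,60)).round(1))
E
python3 fit3.py
```

```text
[ 4.61763e+02 -7.41990e+01 -5.00000e-03] -0.3
[[-1.0, -0.6], [-1.1, 0.0], [-1.8, -0.7], [-1.4, -0.1], [-1.3, -0.4], [0.1, 0.8], [-1.2, 1.4], [0.6, 1.7], [-1.2, -1.2], [-1.4, -0.7]]
z free
[ 4.61966e+02 -7.55370e+01 -5.00000e-03 -5.33400e+00] -0.3
[[-0.3, -0.4], [-0.3, -0.1], [-1.7, -0.5], [-1.3, -0.2], [-0.1, -1.1], [-0.8, 0.1], [-0.8, 2.0], [0.5, 2.2], [-0.3, -1.2], [-0.6, -0.6]]
bin z free [ 6.57000278e+02 -7.50564591e+01  9.41840272e-02 -8.70126593e+00] [ 0.8 -7.8  2.4  2.8 -0.  -1.3 -4.1  1.8  3.4  0.7 -4.9 -0.6  1.8  5.9
  1. ]
bin [ 6.54511352e+02 -7.33328735e+01  9.47062032e-02] 5.42626573853107 [-2.1 -7.5  0.1  4.3 -5.9 -3.3 -4.   0.2  4.8 -5.5 -6.1 -0.5  1.1  7.2
 -5.4]
rolls [[616.4, -20.7, 97.0], [621.7, -76.5, 97.0], [627.0, -132.2, 97.0]] lanes [[461.4, -152.2, 65.0], [461.6, -100.2, 65.0], [461.9, -48.2, 65.0], [462.2, 3.8, 65.0]] grip [462.6  85.8  60. ]
```

Call:
{"api": "drive_tool", "payload": {"commands": [1,0,0.04,0.7,0.006,1,0,0.04,0.7,0.006]}}

```text
clock: 3.82
tcp_pos: [461.3, 82.6, 346.2]
eef_rot: [-179.7, 0.2, 89.7]
contact_force: [0.6, -0.9, 1.1]
opening: 87.0
grip_force: 0.0
```

Call:
{"api": "drive_tool", "payload": {"commands": [0.7,0,0,0.7,0,0.7,0,0,0.7,0]}}

```text
clock: 4.08
tcp_pos: [461.8, 82.1, 291.8]
eef_rot: [-179.7, 0.1, 89.6]
contact_force: [-0.1, 1.0, 0.8]
opening: 74.3
grip_force: 0.0
```

Call:
{"api": "drive_tool", "payload": {"commands": [0.5,0,0,0.4,0,0.5,0,0,0.74,0,0.5,0,0,0.74,0,0.5,0,0,0.74,0]}}

```text
clock: 4.58
tcp_pos: [463.8, 82.0, 235.9]
eef_rot: [179.9, -0.1, 89.6]
contact_force: [0.2, 0.1, -0.0]
opening: 44.2
grip_force: 0.0
```

Call:
{"api": "drive_tool", "payload": {"commands": [0,0,0,0,0,0,0,0,0,0,0,0,0,0,0,0,0,0,0,0,0,0,0,0,0]}}

```text
clock: 5.2
tcp_pos: [462.9, 81.6, 233.7]
eef_rot: [180.0, -0.0, 89.5]
contact_force: [-1.3, 0.4, 3.3]
opening: 21.4
grip_force: 30.0
```

Call:
{"api": "drive_tool", "payload": {"commands": [0,0.5,0,0,0,0,0.95,0,0,0,0,0.95,0,0,0]}}

```text
clock: 5.58
tcp_pos: [463.1, 160.3, 233.4]
eef_rot: [-180.0, -0.0, 89.8]
contact_force: [-0.4, 0.1, 0.5]
opening: 21.5
grip_force: 30.0
```

Call:
{"api": "drive_tool", "payload": {"commands": [0,0.5,0,0,0,0,0.95,0,0,0,0,0.95,0,0,0]}}

```text
clock: 5.95
tcp_pos: [463.6, 235.5, 233.2]
eef_rot: [-180.0, -0.0, 89.7]
contact_force: [0.3, 0.1, 0.0]
opening: 21.8
grip_force: 30.0
```

Call:
{"api": "drive_tool", "payload": {"commands": [0,0.5,0,0,0,0,0.95,0,0,0,0,0.95,0,0,0]}}

```text
clock: 6.32
tcp_pos: [464.3, 310.9, 233.2]
eef_rot: [-180.0, 0.0, 89.7]
contact_force: [0.6, -1.0, -1.5]
opening: 22.1
grip_force: 30.0
```

Call:
{"api": "drive_tool", "payload": {"commands": [0,0.5,0,0,0,0,0.95,0,0,0,0,0.95,0,0,0,0,0.95,0,0,0]}}

```text
clock: 6.82
tcp_pos: [465.9, 383.4, 233.3]
eef_rot: [-180.0, 0.1, 89.4]
contact_force: [-0.1, -0.6, -0.6]
opening: 21.8
grip_force: 30.0
```

Run:
```python
from h import *
a=vision.read_camera("top")[...,::-1];b=vision.read_camera("side")[...,::-1]
A=cv2.resize(a[105:255,130:410],None,fx=2,fy=2);B=cv2.resize(b[150:390,200:460],None,fx=1.25,fy=1.25)
H=np.zeros((300,560+325,3),np.uint8);H[:,:560]=A;H[:,560:]=B
cv2.imwrite("pics/p2.png",H[:, :800])
```

```text
(no output)
```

View pics/p2.png

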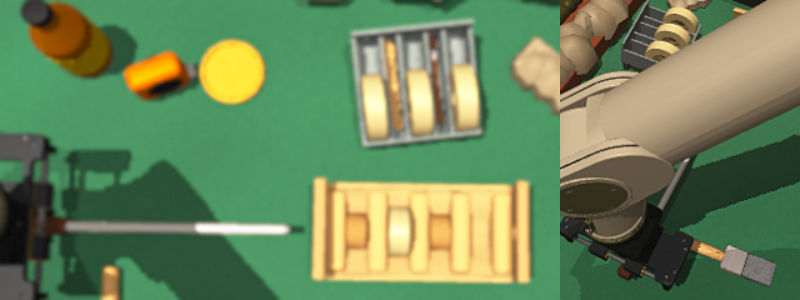

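Rod is fully out, its tip about 15–20 mm clear of the +y cheek. Laying it down.

Call:
{"api": "drive_tool", "payload": {"commands": [0,0,0,0.3,0,0,0,0,0.56,0,0,0,0,0.56,0,0,0,0,0.56,0]}}

```text
clock: 7.42
tcp_pos: [465.3, 385.1, 188.6]
eef_rot: [-180.0, 0.0, 89.5]
contact_force: [0.8, -0.7, 0.3]
opening: 21.7
grip_force: 30.0
```

Call:
{"api": "drive_tool", "payload": {"commands": [0,0,0,0.015,0,0,0,0,0.03,0,0,0,0,0.03,0]}}

```text
clock: 7.8
tcp_pos: [465.2, 385.6, 186.5]
eef_rot: [180.0, -0.0, 89.5]
contact_force: [0.3, -0.3, 0.7]
opening: 21.4
grip_force: 30.0
```

Call:
{"api": "drive_tool", "payload": {"commands": [0,0,0,0.02,0,0,0,0,0.02,0,0,0,0,0.02,0]}}

```text
clock: 8.18
tcp_pos: [465.3, 385.5, 186.3]
eef_rot: [-180.0, -0.0, 89.5]
contact_force: [-6.7, -5.4, 17.6]
opening: 21.9
grip_force: 30.0
```

Call:
{"api": "drive_tool", "payload": {"commands": [0.4,0,0,0,0,0.4,0,0,0,0,0.4,0,0,0,0,0.4,0,0,-0.5,0,0.4,0,0,-1,0,0.4,0,0,-1,0,0.4,0,0,-1,0]}}

```text
clock: 9.05
tcp_pos: [465.0, 385.5, 264.1]
eef_rot: [-180.0, 0.0, 89.6]
contact_force: [-0.3, 0.2, 0.0]
opening: 34.5
grip_force: 0.0
```

Call:
{"api": "drive_tool", "payload": {"commands": [0.5,-0.3,0,-1,0,0.5,-1,0,-1,0,0.5,-1,0,-1,0]}}

```text
clock: 9.43
tcp_pos: [465.8, 301.2, 345.4]
eef_rot: [180.0, -0.0, 89.2]
contact_force: [-0.4, -0.0, 0.2]
opening: 43.2
grip_force: 0.0
```

Call:
{"api": "drive_tool", "payload": {"commands": [0.5,-1,0,-0.5,0.5,0.5,-1,0,-0.5,0.5,0.5,-1,0,-0.5,0.5,0.5,-1,0,-0.5,0.5,0.5,-1,0,-0.5,0.5]}}

```text
clock: 10.05
tcp_pos: [463.6, 226.0, 383.5]
eef_rot: [-180.0, 0.1, 46.7]
contact_force: [0.6, 0.3, 0.3]
opening: 43.5
grip_force: 0.0
```

Call:
{"api": "drive_tool", "payload": {"commands": [0.5,-0.73,0.69,0,0.545,0.5,-0.73,0.69,0,0.545,0.5,-0.73,0.69,0,0.545,0.5,-0.73,0.69,0,0.545,0.5,-0.73,0.69,0,0.545]}}

```text
clock: 10.68
tcp_pos: [463.7, 145.5, 384.0]
eef_rot: [180.0, 0.1, -0.2]
contact_force: [0.1, -0.8, 0.6]
opening: 43.7
grip_force: 0.0
```

Call:
{"api": "drive_tool", "payload": {"commands": [0.5,-0.22,0.92,-0.1,0,0.5,-0.22,0.92,-0.1,0,0.5,-0.22,0.92,-0.1,0]}}

```text
clock: 11.05
tcp_pos: [445.9, 71.3, 392.6]
eef_rot: [-179.9, 0.0, -0.2]
contact_force: [0.2, 0.4, 0.0]
opening: 43.5
grip_force: 0.0
```

Call:
{"api": "drive_tool", "payload": {"commands": [0.5,-0.22,0.92,-0.1,0,0.5,-0.22,0.92,-0.1,0,0.5,-0.22,0.92,-0.1,0]}}

```text
clock: 11.42
tcp_pos: [428.2, -1.3, 400.8]
eef_rot: [-180.0, -0.0, -0.2]
contact_force: [0.3, 0.9, -0.5]
opening: 43.5
grip_force: 0.0
```

Call:
{"api": "drive_tool", "payload": {"commands": [0.5,-0.22,0.92,0,0,0.5,-0.22,0.92,0,0,0.5,-0.22,0.92,0,0,0.5,-0.22,0.92,0,0]}}

```text
clock: 11.92
tcp_pos: [410.5, -73.4, 400.7]
eef_rot: [180.0, 0.0, -0.1]
contact_force: [0.1, 0.1, 0.7]
opening: 43.5
grip_force: 0.0
```

Run:
```python
from h import *
o=telemetry.get_obs(); i=vision.read_camera("wrist")[...,::-1]
print(o["clock"],o["tcp_pos"],o["eef_rot"],o["joints"]); import pickle; pickle.dump(o,open("o2.pkl","wb"))
cv2.imwrite("pics/w2.png",i); crop(i,150,20,350,250,2.28,"w2c.png")
```

```text
11.925 [410.51143495 -73.41811956 400.69214984] [ 1.79966025e+02  4.83737767e-03 -1.05791077e-01] [-52.96700823 -17.50750037  48.88754639 115.0828923   13.48534706
  76.9988886  -98.625328  ]
```

View pics/w2c.png

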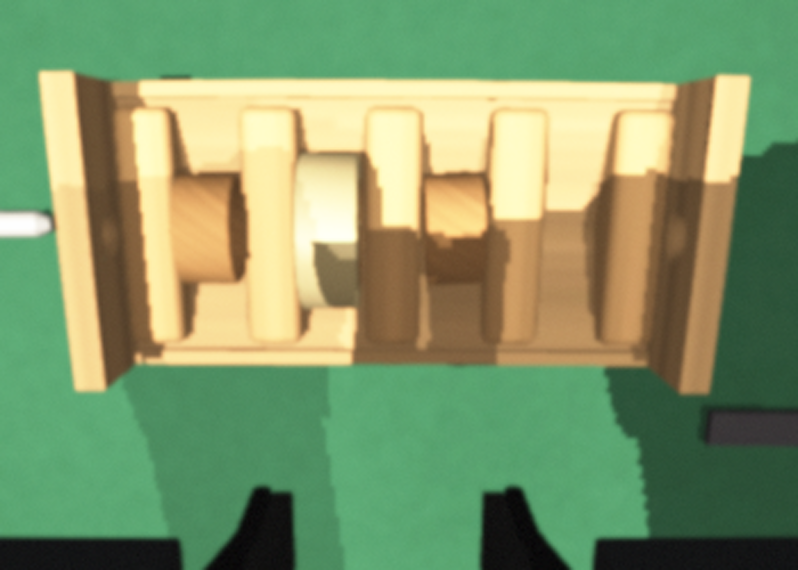

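Clear view: cheek top corners at crop (39,72),(76,391),(751,75),(711,393); cores at (207,228),(456,228), used roll (330,230).

Run:
```python
from fit2 import *
cw=cam("wrist",pickle.load(open("o2.pkl","rb"))); s=2.28
F=lambda u,v:(150+u/s,20+v/s)
ob=[(cw,(60,128,84),F(40,72)),(cw,(-60,128,84),F(77,390)),(cw,(60,116,84),F(73,73)),(cw,(-60,116,84),F(104,388)),(cw,(60,-128,84),F(750,75)),(cw,(-60,-128,84),F(710,392)),(cw,(60,-116,84),F(716,76)),(cw,(-60,-116,84),F(681,391))]
R=fit(ob,[462,-76,0]); fit(ob,[462,-76,0,0])
# block centre columns at top z48, x=0 (row ~225)
for y,u in((-104,631),(-52,514),(0,394),(52,272),(104,160)):
    print(y,proj(cw,W(R,(0,y,48)))[0].round(1),np.round(F(u,225),1))
print([W(R,(0,y,65)).round(1).tolist() for y in(-78,-26,26,78)])
```

```text
[ 4.61519e+02 -7.58610e+01 -6.00000e-03] -0.33
[[0.2, 0.1], [-0.0, -0.1], [0.1, -0.6], [1.0, 0.8], [-0.3, 0.1], [-0.5, -0.1], [0.3, -0.6], [-0.5, 0.3]]
[ 4.61525e+02 -7.58620e+01 -6.00000e-03  2.52000e-01] -0.33
[[0.1, 0.0], [-0.1, -0.0], [-0.0, -0.6], [0.9, 0.9], [-0.2, 0.1], [-0.4, -0.0], [0.4, -0.7], [-0.4, 0.4]]
-104 [429.7 121.7] [426.8 118.7]
-52 [376.3 121.2] [375.4 118.7]
0 [322.6 120.9] [322.8 118.7]
52 [268.7 120.8] [269.3 118.7]
104 [215.2 120.9] [220.2 118.7]
[[461.1, -153.9, 65.0], [461.4, -101.9, 65.0], [461.7, -49.9, 65.0], [462.0, 2.1, 65.0]]
```

Call:
{"api": "drive_tool", "payload": {"commands": [0.4,0.645,-0.945,0.3,0.003,0.4,0.645,-0.945,0.3,0.003,0.4,0.645,-0.945,0.3,0.003,0.4,0.645,-0.945,0.3,0.003]}}

```text
clock: 12.48
tcp_pos: [461.9, 0.2, 376.6]
eef_rot: [179.9, 0.0, -0.5]
contact_force: [-0.4, -0.0, 1.2]
opening: 34.9
grip_force: 0.0
```

Call:
{"api": "drive_tool", "payload": {"commands": [0.4,0,0,0.9,0,0.4,0,0,0.9,0,0.4,0,0,0.9,0,0.4,0,0,0.9,0]}}

```text
clock: 12.98
tcp_pos: [462.7, -0.2, 306.4]
eef_rot: [-179.9, -0.1, -0.5]
contact_force: [-0.3, -0.3, -0.0]
opening: 34.6
grip_force: 0.0
```

Call:
{"api": "drive_tool", "payload": {"commands": [0.4,0,-0.025,0.6,0,0.4,0,-0.025,0.93,0,0.4,0,-0.025,0.93,0,0.4,0,-0.025,0.93,0]}}

```text
clock: 13.48
tcp_pos: [462.8, 2.2, 231.5]
eef_rot: [-179.9, -0.1, -0.5]
contact_force: [0.3, -0.5, -0.3]
opening: 34.6
grip_force: 0.0
```

Call:
{"api": "drive_tool", "payload": {"commands": [0,0,0,0,0,0,0,0,0,0,0,0,0,0,0,0,0,0,0,0]}}

```text
clock: 13.98
tcp_pos: [462.3, 2.1, 230.7]
eef_rot: [-180.0, -0.0, -0.5]
contact_force: [-0.1, 0.7, 5.5]
opening: 23.4
grip_force: 30.2
```

Call:
{"api": "drive_tool", "payload": {"commands": [0,0,0,-0.4,0,0,0,0,-1,0,0,0,0,-1,0]}}

```text
clock: 14.35
tcp_pos: [463.0, 1.8, 312.9]
eef_rot: [-179.8, -0.3, -0.5]
contact_force: [-0.7, 0.5, -0.6]
opening: 22.9
grip_force: 30.0
```

Call:
{"api": "drive_tool", "payload": {"commands": [0,0,0.3,-0.5,0,0,0.1,0.95,-0.5,0,0,0.1,0.95,-0.5,0]}}

```text
clock: 14.72
tcp_pos: [469.0, -77.4, 350.0]
eef_rot: [180.0, -0.0, -0.8]
contact_force: [-0.5, 0.1, -0.2]
opening: 23.0
grip_force: 30.0
```

Call:
{"api": "drive_tool", "payload": {"commands": [0,0.1,0.95,0,0,0,0.1,0.95,0,0,0,0.1,0.95,0,0]}}

```text
clock: 15.1
tcp_pos: [476.3, -150.6, 349.3]
eef_rot: [179.9, 0.1, -0.7]
contact_force: [0.5, -0.0, -0.7]
opening: 23.2
grip_force: 30.0
```

Run:
```python
from h import *
a=vision.read_camera("top")[...,::-1];b=vision.read_camera("side")[...,::-1]
A=cv2.resize(a[100:300,130:530],None,fx=2,fy=2);B=cv2.resize(b[60:260,240:440],None,fx=2,fy=2)
cv2.imwrite("pics/p3.png",A);cv2.imwrite("pics/p3s.png",B)
```

```text
(no output)
```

View pics/p3.png

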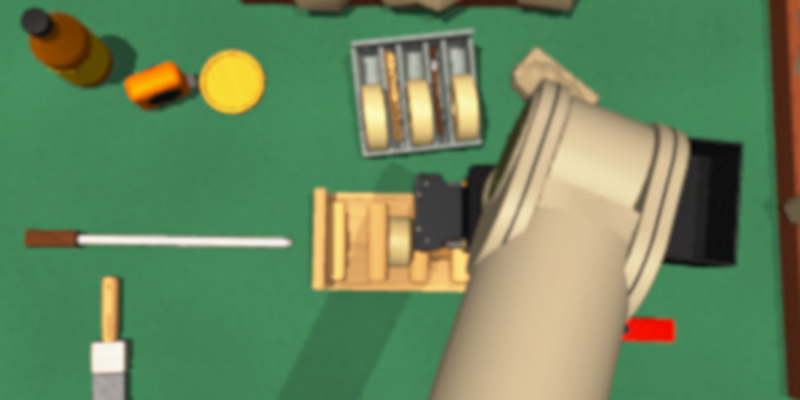

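Tub unmoved (right edge still at column 500 of the full picture), rod lying at crop (155,240). Continuing to the tub.

Call:
{"api": "drive_tool", "payload": {"commands": [0,0.15,0.92,0,0,0,0.15,0.92,0,0,0,0.15,0.92,0,0]}}

```text
clock: 15.58
tcp_pos: [487.9, -223.7, 349.9]
eef_rot: [180.0, 0.1, -0.6]
contact_force: [0.9, 0.3, 0.2]
opening: 23.1
grip_force: 30.0
```

Call:
{"api": "drive_tool", "payload": {"commands": [0,0.15,0.92,0,0,0,0.15,0.92,0,0,0,0.15,0.92,0,0]}}

```text
clock: 15.95
tcp_pos: [499.5, -296.8, 350.1]
eef_rot: [-180.0, 0.0, -0.5]
contact_force: [1.7, -0.5, -0.5]
opening: 23.3
grip_force: 30.0
```

Call:
{"api": "drive_tool", "payload": {"commands": [0,0.15,0.9,0,0,0,0.15,0.9,0,0,0,0.15,0.9,0,0]}}

```text
clock: 16.32
tcp_pos: [511.1, -368.4, 350.2]
eef_rot: [-180.0, 0.0, -0.5]
contact_force: [-0.4, 0.8, -0.2]
opening: 23.1
grip_force: 30.0
```

Call:
{"api": "drive_tool", "payload": {"commands": [0,0,0,0.7,0,0,0,0,0.7,0,0,0,0,0.7,0]}}

```text
clock: 16.7
tcp_pos: [511.4, -368.6, 296.0]
eef_rot: [180.0, -0.1, -0.4]
contact_force: [1.1, -1.0, -0.0]
opening: 22.8
grip_force: 30.0
```

Call:
{"api": "drive_tool", "payload": {"commands": [0,0,0,0.3,0,0,0,0,0.55,0,0,0,0,0.55,0]}}

```text
clock: 17.08
tcp_pos: [510.7, -369.2, 249.9]
eef_rot: [-179.9, 0.1, -0.5]
contact_force: [-0.2, 0.4, 0.5]
opening: 23.2
grip_force: 30.0
```

Call:
{"api": "drive_tool", "payload": {"commands": [0.4,0,0,0,0,0.4,0,0,0,0,0.4,0,0,-0.3,0,0.4,0,0,-1,0,0.4,0,0,-1,0]}}

```text
clock: 17.7
tcp_pos: [511.0, -371.1, 335.0]
eef_rot: [179.8, -0.4, -0.6]
contact_force: [-0.6, 0.1, -0.1]
opening: 34.9
grip_force: 0.0
```

Call:
{"api": "drive_tool", "payload": {"commands": [0.4,-0.15,-0.9,-0.5,0,0.4,-0.15,-0.9,-0.5,0,0.4,-0.15,-0.9,-0.5,0]}}

```text
clock: 18.08
tcp_pos: [499.8, -296.4, 370.7]
eef_rot: [-179.9, -0.1, -0.4]
contact_force: [-0.1, 0.3, -0.4]
opening: 34.3
grip_force: 0.0
```

Call:
{"api": "drive_tool", "payload": {"commands": [0.4,-0.15,-0.9,0,0,0.4,-0.15,-0.9,0,0,0.4,-0.15,-0.9,0,0]}}

```text
clock: 18.45
tcp_pos: [488.1, -225.0, 369.9]
eef_rot: [-180.0, 0.0, -0.4]
contact_force: [0.3, -0.1, -0.0]
opening: 35.0
grip_force: 0.0
```

Call:
{"api": "drive_tool", "payload": {"commands": [0.4,-0.15,-0.9,0,0,0.4,-0.15,-0.9,0,0,0.4,-0.15,-0.9,0,0]}}

```text
clock: 18.82
tcp_pos: [476.7, -153.2, 370.3]
eef_rot: [-180.0, -0.0, -0.5]
contact_force: [1.0, -0.0, 0.8]
opening: 34.5
grip_force: 0.0
```

Call:
{"api": "drive_tool", "payload": {"commands": [0.4,-0.19,-0.64,0.3,0,0.4,-0.19,-0.64,0.9,0,0.4,-0.19,-0.64,0.9,0,0.4,-0.19,-0.64,0.9,0]}}

```text
clock: 19.32
tcp_pos: [462.1, -104.9, 299.5]
eef_rot: [179.7, 0.0, -0.8]
contact_force: [0.8, 0.2, 0.2]
opening: 34.8
grip_force: 0.0
```

Call:
{"api": "drive_tool", "payload": {"commands": [0.4,0,0,0.3,0,0.4,0,0,0.5,0,0.4,0,0,0.5,0]}}

```text
clock: 19.7
tcp_pos: [462.0, -104.2, 259.0]
eef_rot: [179.9, 0.0, -0.7]
contact_force: [0.4, 0.3, -0.5]
opening: 35.2
grip_force: 0.0
```

y needs +2.3 (tool y −0.03); down 28.

Call:
{"api": "drive_tool", "payload": {"commands": [0.4,0,-0.03,0.35,-0.004,0.4,0,-0.03,0.35,-0.004,0.4,0,-0.03,0.35,-0.004]}}

```text
clock: 20.08
tcp_pos: [462.4, -100.7, 231.6]
eef_rot: [180.0, -0.1, -0.3]
contact_force: [0.6, -0.5, -0.3]
opening: 34.9
grip_force: 0.0
```

Call:
{"api": "drive_tool", "payload": {"commands": [0,0,0,0,0,0,0,0,0,0,0,0,0,0,0,0,0,0,0,0]}}

```text
clock: 20.58
tcp_pos: [462.1, -99.7, 230.6]
eef_rot: [-180.0, -0.0, -0.2]
contact_force: [-2.4, 0.0, 6.1]
opening: 23.0
grip_force: 30.9
```

Call:
{"api": "drive_tool", "payload": {"commands": [0,0,0,-0.4,0,0,0,0,-1,0,0,0,0,-1,0]}}

```text
clock: 20.95
tcp_pos: [462.9, -99.5, 312.6]
eef_rot: [-179.9, -0.2, -0.1]
contact_force: [-0.4, 0.4, -0.8]
opening: 22.7
grip_force: 30.0
```

Call:
{"api": "drive_tool", "payload": {"commands": [0,0.1,0.3,-0.5,0,0,0.2,0.95,-0.5,0,0,0.2,0.95,-0.5,0]}}

```text
clock: 21.32
tcp_pos: [476.5, -180.1, 349.5]
eef_rot: [179.8, 0.1, -0.6]
contact_force: [0.0, 0.2, -1.0]
opening: 22.8
grip_force: 30.0
```

Run:
```python
from h import *
a=vision.read_camera("top")[...,::-1]; b=vision.read_camera("side")[...,::-1]
A=cv2.resize(a[140:260,400:520],None,fx=3,fy=3);B=cv2.resize(b[80:200,310:430],None,fx=3,fy=3)
cv2.imwrite("pics/p4.png",cv2.convertScaleAbs(np.hstack([A,B]),alpha=2.2))
```

```text
(no output)
```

View pics/p4.png

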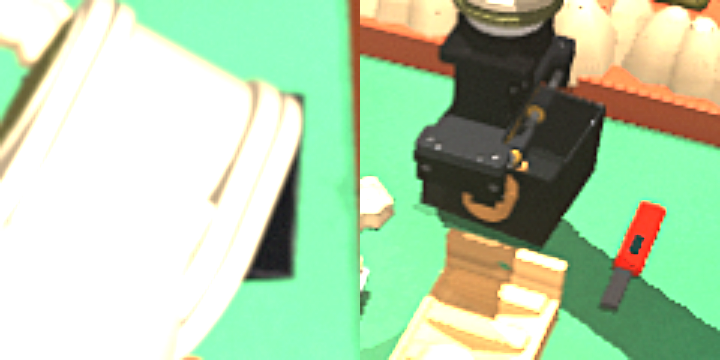

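Tub unmoved; the second core is held in the gripper (side view). Taking it to the tub.

Call:
{"api": "drive_tool", "payload": {"commands": [0,0.2,0.8,0,0,0,0.2,0.8,0,0,0,0.2,0.8,0,0]}}

```text
clock: 21.8
tcp_pos: [493.4, -239.4, 349.6]
eef_rot: [180.0, 0.1, -0.2]
contact_force: [0.5, -0.5, 0.3]
opening: 23.4
grip_force: 30.0
```

Call:
{"api": "drive_tool", "payload": {"commands": [0,0.2,0.8,0,0,0,0.2,0.8,0,0,0,0.2,0.8,0,0]}}

```text
clock: 22.18
tcp_pos: [509.4, -302.7, 349.9]
eef_rot: [-180.0, 0.0, -0.2]
contact_force: [-0.1, -0.3, -0.0]
opening: 23.2
grip_force: 30.0
```

Call:
{"api": "drive_tool", "payload": {"commands": [0,0.2,0.8,0,0,0,0.2,0.8,0,0,0,0.2,0.8,0,0]}}

```text
clock: 22.55
tcp_pos: [525.6, -366.2, 350.2]
eef_rot: [-179.9, 0.0, -0.1]
contact_force: [0.2, 1.1, -0.4]
opening: 23.1
grip_force: 30.0
```

Call:
{"api": "drive_tool", "payload": {"commands": [0,0,0,0.8,0,0,0,0,0.8,0,0,0,0,0.8,0]}}

```text
clock: 22.92
tcp_pos: [525.9, -366.7, 288.1]
eef_rot: [180.0, -0.1, -0.1]
contact_force: [-0.0, 0.1, 0.3]
opening: 23.0
grip_force: 30.0
```

Call:
{"api": "drive_tool", "payload": {"commands": [0,0,0,0.1,0,0.4,0,0,0.1,0,0.4,0,0,0.1,0,0.4,0,0,0,0,0.4,0,0,-0.5,0,0.4,0,0,-1,0,0.4,0,0,-1,0]}}

```text
clock: 23.8
tcp_pos: [525.1, -368.9, 370.1]
eef_rot: [179.8, -0.3, -0.2]
contact_force: [1.2, 0.2, -0.7]
opening: 35.1
grip_force: 0.0
```

Call:
{"api": "drive_tool", "payload": {"commands": [0.5,0,-0.9,-0.7,-0.07,0.5,0,-0.9,-0.7,-0.07,0.5,0,-0.9,-0.7,-0.07]}}

```text
clock: 24.18
tcp_pos: [526.0, -294.3, 423.1]
eef_rot: [-180.0, -0.1, 6.0]
contact_force: [0.2, 0.4, -0.1]
opening: 42.9
grip_force: 0.0
```

Call:
{"api": "drive_tool", "payload": {"commands": [0.5,0,-0.9,0,0,0.5,0,-0.9,0,0,0.5,0,-0.9,0,0]}}

```text
clock: 24.55
tcp_pos: [517.9, -224.0, 421.7]
eef_rot: [-180.0, 0.0, 5.9]
contact_force: [0.2, -1.2, 0.6]
opening: 43.2
grip_force: 0.0
```

Call:
{"api": "drive_tool", "payload": {"commands": [0.5,0,-0.9,0,0,0.5,0,-0.9,0,0,0.5,0,-0.9,0,0]}}

```text
clock: 24.92
tcp_pos: [510.5, -153.2, 422.2]
eef_rot: [180.0, -0.0, 5.8]
contact_force: [-0.1, 0.1, -0.6]
opening: 43.4
grip_force: 0.0
```

Call:
{"api": "drive_tool", "payload": {"commands": [0.5,0,-0.9,0,0,0.5,0,-0.9,0,0,0.5,0,-0.9,0,0]}}

```text
clock: 25.3
tcp_pos: [503.3, -82.0, 422.5]
eef_rot: [180.0, -0.0, 5.8]
contact_force: [-0.2, -0.8, -0.2]
opening: 43.9
grip_force: 0.0
```

Call:
{"api": "drive_tool", "payload": {"commands": [0.5,0.7,0,0,0,0.5,0.7,0,0,0,0.5,0.7,0,0,0,0.5,0.7,0,0,0]}}

```text
clock: 25.8
tcp_pos: [558.5, -77.9, 422.4]
eef_rot: [179.9, 0.0, 5.6]
contact_force: [-0.4, -0.7, 0.3]
opening: 43.8
grip_force: 0.0
```

Run:
```python
from h import *
o=telemetry.get_obs(); i=vision.read_camera("wrist")[...,::-1]; a=vision.read_camera("top")[...,::-1]
print(o["clock"],o["tcp_pos"],o["eef_rot"],o["joints"]); import pickle; pickle.dump(o,open("o3.pkl","wb"))
I=cv2.resize(i[0:250,195:445],None,fx=2.4,fy=2.4,interpolation=2)
cv2.imwrite("pics/top5.png",a)
A=cv2.resize(cv2.convertScaleAbs(a[150:250,415:515],alpha=2.5),(200,200),interpolation=2)
H=np.zeros((600,800,3),np.uint8);H[:,:600]=I;H[:200,600:]=A
cv2.imwrite("pics/w3c.png",H)
```

```text
25.8 [558.50712241 -77.89987146 422.37655686] [1.79932637e+02 2.45231811e-02 5.60723992e+00] [-51.8141058   20.24760768  69.21086102  94.31708341 -19.1810474
  78.85869929 -64.39293398]
```

View pics/w3c.png

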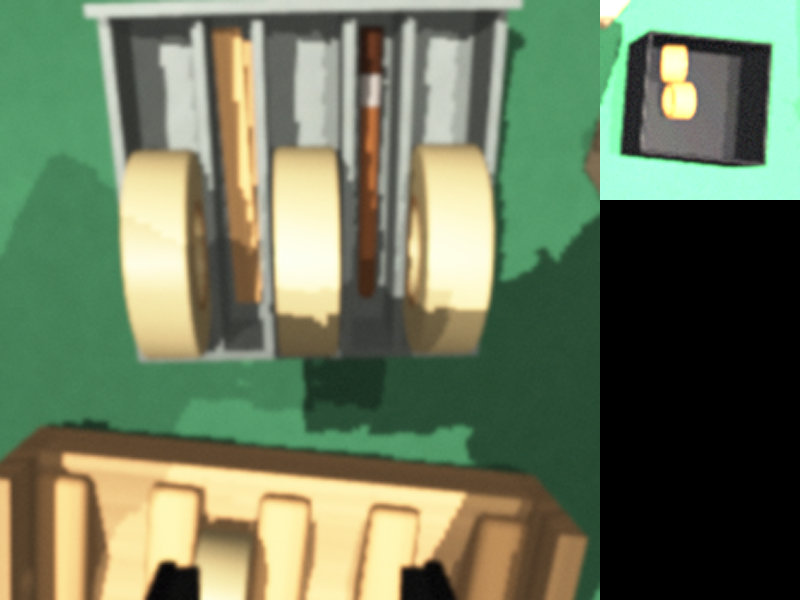

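Both cores lie in the tub. Roll outlines at crop: left (120–211,150–356), mid (272–343,147–355), right (402–495,145–353). Fit.

Run:
```python
from fit2 import *
cw=cam("wrist",pickle.load(open("o3.pkl","rb")))
a=np.linspace(0,2*np.pi,90)
def rp(p,y): return [W(p,(-33+42*np.cos(t),y+d,55+42*np.sin(t))) for t in a for d in(-12,12)]
obs=[(56,(121,151,210,355)),(0,(273,148,342,354)),(-56,(403,146,494,352))]
def f(p):
    e=[]
    for y,bb in obs:
        q=(proj(cw,rp(p,y))-[195,0])*2.4; e+=list(np.r_[q.min(0),q.max(0)]-bb)
    return np.array(e)
for p0 in([650,-75,.1],[650,-75,.1,0]):
    s=least_squares(f,p0,loss="soft_l1");print(s.x,np.degrees(s.x[2]),f(s.x).round(1))
    print("rolls",[W(s.x,(-33,y,97)).round(1).tolist() for y in(56,0,-56)])
```

```text
[ 6.55880697e+02 -7.09322615e+01  1.03846078e-01] 5.94994196876585 [-0.1 -4.2  1.4  1.6  1.5 -2.3 -1.3  1.6 -3.  -0.5  0.2  2.8]
rolls [[617.3, -18.7, 97.0], [623.1, -74.4, 97.0], [628.9, -130.1, 97.0]]
[ 6.55850914e+02 -7.09221301e+01  1.05143372e-01 -1.68367706e+00] 6.024271431008297 [ 0.9 -3.7  1.9  1.2  1.6 -2.  -1.5  1.  -3.3 -0.4 -0.8  2. ]
rolls [[617.2, -18.7, 95.3], [623.0, -74.4, 95.3], [628.9, -130.1, 95.3]]
```

Call:
{"api": "drive_tool", "payload": {"commands": [0.5,0.81,0.035,0.3,0,0.5,0.81,0.035,0.75,0,0.5,0.81,0.035,0.75,0,0.5,0.81,0.035,0.75,0]}}

```text
clock: 26.4
tcp_pos: [623.3, -72.1, 364.3]
eef_rot: [-180.0, -0.1, 5.8]
contact_force: [-0.4, -0.3, 0.3]
opening: 43.6
grip_force: 0.0
```

Call:
{"api": "drive_tool", "payload": {"commands": [0.5,0,0,0.5,0,0.5,0,0,0.75,0,0.5,0,0,0.75,0,0.5,0,0,0.75,0]}}

```text
clock: 26.9
tcp_pos: [624.1, -71.7, 304.0]
eef_rot: [180.0, -0.1, 5.8]
contact_force: [0.5, -0.5, -0.2]
opening: 43.7
grip_force: 0.0
```

```bash
python3 -c "
from h import *
o=telemetry.get_obs();print(o['tcp_pos'],o['eef_rot'],o['joints'].round(0))"
```

```text
[624.06421476 -71.66768459 303.95535258] [ 1.79995270e+02 -1.03583481e-01  5.83011426e+00] [-40.  35.  59.  93. -31.  70. -59.]
```

Call:
{"api": "drive_tool", "payload": {"commands": [0.5,-0.01,0.034,0.3,0,0.5,-0.01,0.034,0.755,0,0.5,-0.01,0.034,0.755,0,0.5,-0.01,0.034,0.755,0]}}

```text
clock: 27.4
tcp_pos: [623.8, -74.6, 243.9]
eef_rot: [180.0, -0.1, 5.8]
contact_force: [0.4, -0.5, 0.7]
opening: 43.6
grip_force: 0.0
```

Call:
{"api": "drive_tool", "payload": {"commands": [0,0,0,0,0,0,0,0,0,0,0,0,0,0,0,0,0,0,0,0]}}

```text
clock: 27.9
tcp_pos: [623.5, -74.3, 242.4]
eef_rot: [-180.0, -0.0, 5.8]
contact_force: [-0.7, 0.2, 4.0]
opening: 23.5
grip_force: 29.9
```

Call:
{"api": "drive_tool", "payload": {"commands": [0,0,0,-0.4,0,0,0,0,-1,0,0,0,0,-1,0]}}

```text
clock: 28.28
tcp_pos: [624.0, -74.9, 325.2]
eef_rot: [180.0, -0.3, 5.8]
contact_force: [-0.0, 0.5, -1.8]
opening: 23.6
grip_force: 29.9
```

Call:
{"api": "drive_tool", "payload": {"commands": [0,-0.2,0,-0.4,0.071,0,-0.95,0,-0.4,0.071,0,-0.95,0,-0.4,0.071,0,-0.95,0,-0.4,0.071]}}

```text
clock: 28.78
tcp_pos: [547.7, -81.2, 353.5]
eef_rot: [-179.9, 0.0, -0.2]
contact_force: [0.1, 0.5, -0.4]
opening: 23.5
grip_force: 29.9
```

Call:
{"api": "drive_tool", "payload": {"commands": [0,-0.54,0.13,0,0,0,-0.54,0.13,0,0,0,-0.54,0.13,0,0]}}

```text
clock: 29.15
tcp_pos: [505.4, -91.6, 354.3]
eef_rot: [180.0, -0.1, -0.2]
contact_force: [1.0, 0.9, -1.0]
opening: 23.4
grip_force: 29.9
```

Call:
{"api": "drive_tool", "payload": {"commands": [0,-0.54,0.13,0,0,0,-0.54,0.13,0,0,0,-0.54,0.13,0,0,0,-0.54,0.13,0,0]}}

```text
clock: 29.65
tcp_pos: [462.2, -101.7, 354.7]
eef_rot: [180.0, -0.1, -0.2]
contact_force: [-0.3, -1.0, -1.9]
opening: 23.9
grip_force: 29.9
```

```bash
python3 -c "
from h import *
o=telemetry.get_obs();print(o['tcp_pos'],o['eef_rot'],o['joints'].round(0))"
```

```text
[ 462.15540637 -101.72872505  354.67297911] [ 1.79977531e+02 -8.03213456e-02 -2.25743884e-01] [-67.  -2.  74. 112.   2.  68. -84.]
```

Call:
{"api": "drive_tool", "payload": {"commands": [0,-0.01,0,0.3,0,0,-0.01,0,0.75,0,0,-0.01,0,0.75,0,0,-0.01,0,0.75,0]}}

```text
clock: 30.15
tcp_pos: [461.0, -102.8, 295.0]
eef_rot: [179.9, -0.0, -0.3]
contact_force: [0.2, -0.4, -0.7]
opening: 23.8
grip_force: 29.9
```

Call:
{"api": "drive_tool", "payload": {"commands": [0,0,0,0.15,0,0,0,0,0.3,0,0,0,0,0.45,0,0,0,0,0.49,0,0,0,0,0.49,0]}}

```text
clock: 30.78
tcp_pos: [460.3, -102.6, 254.6]
eef_rot: [180.0, 0.0, -0.3]
contact_force: [0.0, -0.8, -0.0]
opening: 23.5
grip_force: 29.9
```

Call:
{"api": "drive_tool", "payload": {"commands": [0,0,0,0.02,0,0,0,0,0.02,0,0.4,0,0,0.02,0,0.4,0,0,0.02,0,0.4,0,0,0.02,0,0.4,0,0,-0.4,0,0.4,0,0,-1,0,0.4,0,0,-1,0]}}

```text
clock: 31.78
tcp_pos: [461.3, -103.2, 337.4]
eef_rot: [-179.7, -0.4, -0.2]
contact_force: [-0.3, 0.9, 0.1]
opening: 34.8
grip_force: 0.0
```

```bash
python3 -c "
from h import *
o=telemetry.get_obs();print(o['tcp_pos'],o['eef_rot'],o['joints'].round(0))"
```

```text
[ 461.29164159 -103.17597607  337.40701258] [-179.68014146   -0.35296309   -0.24962383] [-66.   2.  76. 114.  -2.  66. -79.]
```

Call:
{"api": "drive_tool", "payload": {"commands": [0.4,0.95,-0.53,0,-0.072,0.4,0.95,-0.53,0,-0.072,0.4,0.95,-0.53,0,-0.072,0.4,0.95,-0.53,0,-0.072]}}

```text
clock: 32.28
tcp_pos: [536.1, -61.1, 333.6]
eef_rot: [179.9, 0.1, 5.8]
contact_force: [-0.6, -0.5, 0.5]
opening: 34.9
grip_force: 0.0
```

Call:
{"api": "drive_tool", "payload": {"commands": [0.45,0.52,-0.21,0,0,0.45,0.52,-0.21,0,0,0.45,0.52,-0.21,0,0]}}

```text
clock: 32.65
tcp_pos: [575.4, -40.3, 334.8]
eef_rot: [-180.0, 0.0, 5.8]
contact_force: [0.1, 0.6, 0.7]
opening: 39.1
grip_force: 0.0
```

Call:
{"api": "drive_tool", "payload": {"commands": [0.45,0.52,-0.21,0.2,0,0.45,0.52,-0.21,0.45,0,0.45,0.52,-0.21,0.45,0,0.45,0.52,-0.21,0.45,0]}}

```text
clock: 33.15
tcp_pos: [615.2, -19.5, 299.7]
eef_rot: [-180.0, -0.0, 5.8]
contact_force: [0.4, 0.3, -0.0]
opening: 39.6
grip_force: 0.0
```

```bash
python3 -c "
from h import *
o=telemetry.get_obs();print(o['tcp_pos'],o['eef_rot'],o['joints'].round(1))"
```

```text
[615.16972793 -19.53455502 299.73750782] [-1.79992547e+02 -4.30946881e-02  5.81273034e+00] [-45.2  33.2  58.5  94.9 -30.   69.  -64. ]
```

Call:
{"api": "drive_tool", "payload": {"commands": [0.45,0.02,-0.005,0.3,0,0.45,0.02,-0.005,0.71,0,0.45,0.02,-0.005,0.71,0,0.45,0.02,-0.005,0.71,0]}}

```text
clock: 33.65
tcp_pos: [617.7, -18.2, 243.7]
eef_rot: [180.0, -0.1, 5.9]
contact_force: [0.9, -0.2, 0.3]
opening: 39.1
grip_force: 0.0
```

Call:
{"api": "drive_tool", "payload": {"commands": [0,0,0,0,0,0,0,0,0,0,0,0,0,0,0,0,0,0,0,0]}}

```text
clock: 34.15
tcp_pos: [617.7, -17.9, 242.5]
eef_rot: [180.0, -0.1, 5.9]
contact_force: [-0.5, -0.1, 5.9]
opening: 23.7
grip_force: 29.8
```

Call:
{"api": "drive_tool", "payload": {"commands": [0,0,0,-0.4,0,0,0,0,-1,0,0,0,0,-1,0]}}

```text
clock: 34.52
tcp_pos: [618.2, -18.2, 325.0]
eef_rot: [-180.0, -0.3, 5.9]
contact_force: [0.6, -0.0, -2.1]
opening: 23.7
grip_force: 29.8
```

Call:
{"api": "drive_tool", "payload": {"commands": [0,-0.2,0,-0.4,0.071,0,-0.95,0,-0.4,0.071,0,-0.95,0,-0.4,0.071,0,-0.95,0,-0.4,0.071]}}

```text
clock: 35.02
tcp_pos: [541.8, -24.7, 353.4]
eef_rot: [-179.9, 0.0, -0.1]
contact_force: [1.4, 0.3, -1.7]
opening: 23.4
grip_force: 29.8
```

Call:
{"api": "drive_tool", "payload": {"commands": [0,-0.5,-0.17,0,0.003,0,-0.5,-0.17,0,0.003,0,-0.5,-0.17,0,0.003]}}

```text
clock: 35.4
tcp_pos: [502.7, -11.6, 354.4]
eef_rot: [180.0, -0.1, -0.4]
contact_force: [0.5, 0.5, -1.9]
opening: 23.3
grip_force: 29.8
```

Call:
{"api": "drive_tool", "payload": {"commands": [0,-0.5,-0.17,0,0,0,-0.5,-0.17,0,0,0,-0.5,-0.17,0.4,0,0,-0.5,-0.17,0.7,0,0,-0.5,-0.17,0.7,0]}}

```text
clock: 36.02
tcp_pos: [462.2, 1.0, 297.3]
eef_rot: [179.7, 0.1, -0.6]
contact_force: [0.1, -1.0, -0.8]
opening: 23.5
grip_force: 29.8
```

Call:
{"api": "drive_tool", "payload": {"commands": [0,0,-0.01,0.15,-0.003,0,0,-0.01,0.3,-0.003,0,0,-0.01,0.45,-0.003,0,0,-0.01,0.54,-0.003,0,0,-0.01,0.54,-0.003]}}

```text
clock: 36.65
tcp_pos: [462.3, 2.4, 255.1]
eef_rot: [179.9, -0.0, -0.2]
contact_force: [-0.2, 0.6, -0.4]
opening: 23.5
grip_force: 29.8
```

Call:
{"api": "drive_tool", "payload": {"commands": [0,0,0,0.02,0,0,0,0,0.02,0,0.35,0,0,0.02,0,0.35,0,0,0.02,0,0.35,0,0,0.02,0,0.35,0,0,-0.4,0,0.35,0,0,-1,0,0.35,0,0,-1,0]}}

```text
clock: 37.65
tcp_pos: [462.8, 2.3, 336.9]
eef_rot: [-179.6, -0.2, -0.2]
contact_force: [0.0, 0.9, 0.3]
opening: 30.5
grip_force: 0.0
```

```bash
python3 -c "
from h import *
o=telemetry.get_obs();print(o['tcp_pos'],o['eef_rot'],o['joints'].round(1))"
```

```text
[462.80102945   2.34225786 336.88285771] [-1.79647644e+02 -2.16687533e-01 -1.72178864e-01] [-78.9  -4.1  72.9 115.    3.9  66.  -97.8]
```

Call:
{"api": "drive_tool", "payload": {"commands": [0.4,0.95,0.9,0,-0.072,0.4,0.95,0.9,0,-0.072,0.4,0.95,0.9,0,-0.072,0.4,0.95,0.9,0,-0.072]}}

```text
clock: 38.15
tcp_pos: [538.1, -71.6, 332.9]
eef_rot: [179.8, 0.2, 5.8]
contact_force: [-0.9, -0.2, 0.1]
opening: 34.9
grip_force: 0.0
```

Call:
{"api": "drive_tool", "payload": {"commands": [0.45,0.52,0.43,0,0,0.45,0.52,0.43,0,0,0.45,0.52,0.43,0,0]}}

```text
clock: 38.52
tcp_pos: [582.3, -98.8, 334.0]
eef_rot: [-180.0, 0.1, 6.0]
contact_force: [-0.2, 0.2, 0.1]
opening: 39.0
grip_force: 0.0
```

Call:
{"api": "drive_tool", "payload": {"commands": [0.45,0.52,0.43,0.2,0,0.45,0.52,0.43,0.45,0,0.45,0.52,0.43,0.45,0,0.45,0.52,0.43,0.45,0]}}

```text
clock: 39.02
tcp_pos: [627.4, -127.7, 299.6]
eef_rot: [-179.9, -0.1, 6.1]
contact_force: [-0.4, -0.4, 0.4]
opening: 38.8
grip_force: 0.0
```

Call:
{"api": "drive_tool", "payload": {"commands": [0.45,0.015,0.03,0.3,0,0.45,0.015,0.03,0.71,0,0.45,0.015,0.03,0.71,0,0.45,0.015,0.03,0.71,0]}}

```text
clock: 39.52
tcp_pos: [629.3, -131.3, 242.9]
eef_rot: [180.0, -0.0, 6.0]
contact_force: [-0.4, -0.0, 0.2]
opening: 39.0
grip_force: 0.0
```

Call:
{"api": "drive_tool", "payload": {"commands": [0,0,0,0,0,0,0,0,0,0,0,0,0,0,0,0,0,0,0,0]}}

```text
clock: 40.02
tcp_pos: [629.3, -131.4, 242.5]
eef_rot: [-180.0, -0.1, 6.0]
contact_force: [-0.4, 0.5, 4.0]
opening: 23.6
grip_force: 30.0
```

Call:
{"api": "drive_tool", "payload": {"commands": [0,0,0,-0.4,0,0,0,0,-1,0,0,0,0,-1,0]}}

```text
clock: 40.4
tcp_pos: [629.7, -132.2, 325.2]
eef_rot: [179.9, -0.3, 6.0]
contact_force: [-0.2, -0.2, -1.7]
opening: 23.6
grip_force: 30.0
```

Call:
{"api": "drive_tool", "payload": {"commands": [0,-0.2,0,-0.4,0.074,0,-0.95,0,-0.4,0.074,0,-0.95,0,-0.4,0.074,0,-0.95,0,-0.4,0.074]}}

```text
clock: 40.9
tcp_pos: [553.6, -138.7, 353.4]
eef_rot: [-179.9, 0.0, -0.3]
contact_force: [-0.7, 0.2, -1.5]
opening: 23.1
grip_force: 30.0
```

```bash
python3 -c "
from h import *
o=telemetry.get_obs();print(o['tcp_pos'],o['eef_rot'],o['joints'].round(1))"
```

```text
[ 553.61654033 -138.69320052  353.43776706] [-1.79944341e+02  3.09042245e-03 -3.09176149e-01] [-42.4  25.5  66.6  98.6 -24.5  72.3 -60.4]
```

Call:
{"api": "drive_tool", "payload": {"commands": [0,-0.58,0.095,0,0,0,-0.58,0.095,0,0,0,-0.58,0.095,0,0]}}

```text
clock: 41.28
tcp_pos: [508.1, -146.0, 354.2]
eef_rot: [180.0, -0.1, -0.3]
contact_force: [0.1, -0.7, -1.1]
opening: 23.8
grip_force: 30.0
```

Call:
{"api": "drive_tool", "payload": {"commands": [0,-0.58,0.095,0,0,0,-0.58,0.095,0,0,0,-0.58,0.095,0.4,0,0,-0.58,0.095,0.7,0,0,-0.58,0.095,0.7,0]}}

```text
clock: 41.9
tcp_pos: [460.9, -153.8, 297.2]
eef_rot: [179.9, 0.1, -0.4]
contact_force: [0.3, -0.1, -1.8]
opening: 23.6
grip_force: 30.0
```

```bash
python3 -c "
from h import *
o=telemetry.get_obs();print(o['tcp_pos'],o['eef_rot'],o['joints'].round(1))"
```

```text
[ 460.94763413 -153.82043523  297.15281562] [ 1.79869509e+02  1.48065387e-01 -3.70699823e-01] [-49.5  14.   70.5 114.3 -14.8  61.8 -62.8]
```

Call:
{"api": "drive_tool", "payload": {"commands": [0,0,0,0.15,0,0,0,0,0.3,0,0,0,0,0.45,0,0,0,0,0.54,0,0,0,0,0.54,0]}}

```text
clock: 42.52
tcp_pos: [460.5, -154.0, 254.3]
eef_rot: [180.0, 0.0, -0.4]
contact_force: [-0.0, -0.1, -1.8]
opening: 23.8
grip_force: 30.0
```

Call:
{"api": "drive_tool", "payload": {"commands": [0,0,0,0.02,0,0,0,0,0.02,0,0.35,0,0,0.02,0,0.35,0,0,0.02,0,0.35,0,0,0.02,0,0.35,0,0,-0.4,0,0.35,0,0,-1,0,0.35,0,0,-1,0]}}

```text
clock: 43.52
tcp_pos: [461.6, -154.4, 337.3]
eef_rot: [-179.9, -0.3, -0.3]
contact_force: [-0.3, 0.4, -0.7]
opening: 30.7
grip_force: 0.0
```

Call:
{"api": "drive_tool", "payload": {"commands": [0.35,-0.2,-0.95,-0.5,0,0.35,-0.2,-0.95,-0.5,0,0.35,-0.2,-0.95,-0.5,0]}}

```text
clock: 43.9
tcp_pos: [444.8, -75.8, 375.9]
eef_rot: [-179.6, -0.2, -0.1]
contact_force: [-0.1, -0.3, -0.6]
opening: 30.4
grip_force: 0.0
```

Call:
{"api": "drive_tool", "payload": {"commands": [0.35,-0.1,-0.95,0,0,0.35,-0.1,-0.95,0,0,0.35,-0.1,-0.95,0,0]}}

```text
clock: 44.28
tcp_pos: [437.5, -1.7, 373.8]
eef_rot: [179.9, 0.1, -0.3]
contact_force: [0.1, 1.0, 0.1]
opening: 30.5
grip_force: 0.0
```

Call:
{"api": "drive_tool", "payload": {"commands": [0.35,0,-0.95,0,-0.35,0.35,0,-0.95,0,-0.35,0.35,0,-0.95,0,-0.35]}}

```text
clock: 44.65
tcp_pos: [438.5, 73.8, 374.1]
eef_rot: [179.9, 0.1, 30.0]
contact_force: [0.3, -0.7, -0.0]
opening: 30.6
grip_force: 0.0
```

Call:
{"api": "drive_tool", "payload": {"commands": [0.35,0.6,-0.9,0,-0.7,0.35,0.6,-0.9,0,-0.7,0.35,0.6,-0.9,0,-0.7,0.35,0.6,-0.9,0,-0.7,0.35,0.6,-0.9,0,-0.7,0.35,0.6,-0.9,0,-0.7]}}

```text
clock: 45.4
tcp_pos: [444.9, 158.7, 374.3]
eef_rot: [-180.0, 0.1, 90.0]
contact_force: [-0.7, -0.7, 0.2]
opening: 30.6
grip_force: 0.0
```

Run:
```python
from h import *
o=telemetry.get_obs();print(o['tcp_pos'],o['eef_rot'],o['joints'].round(1))
a=vision.read_camera("top")[...,::-1]; cv2.imwrite("pics/top6.png",a)
b=vision.read_camera("side")[...,::-1]; cv2.imwrite("pics/side6.png",b)
A=cv2.resize(a[105:255,130:410],None,fx=2.85,fy=2.85,interpolation=2)
cv2.imwrite("pics/p6.png",A)
```

```text
[444.93148132 158.68935577 374.29495612] [-1.79995754e+02  8.35872071e-02  9.00277474e+01] [-85.7  -3.   60.3 110.7   2.8  70.8 -26.3]
```

View pics/p6.png

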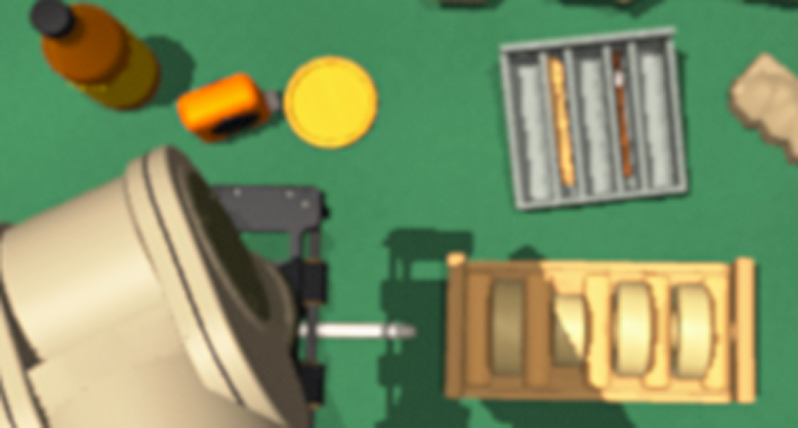

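Four rolls stand in the four lanes (crop columns 508, 570, 632, 692), bin empty; rod tip at (413,330). Checking the rod's pose by colour in the earlier full picture and this one.

```bash
cat > rod.py <<'E'
from h import *
def rodpose(f):
    a=cv2.imread(f).astype(int); c=cam("top"); B,G,R=a[...,0],a[...,1],a[...,2]
    roi=np.zeros(a.shape[:2],bool); roi[195:245,130:286]=1
    w=(np.minimum(np.minimum(R,G),B)>110)&(np.abs(R-B)<40)&roi
    br=(R>60)&(R>1.6*G)&(R>1.6*B)&(R<170)&roi
    for n,m in(("tube",w),("grip",br)):
        v,u=np.nonzero(m)
        if len(u)<10: print(f,n,"few");continue
        P=onz(c,np.c_[u,v],9.)
        k=np.polyfit(P[:,1],P[:,0],1)
        print(f,n,len(u),"y",P[:,1].min().round(1),P[:,1].max().round(1),"x at mid",np.polyval(k,P[:,1].mean()).round(1),"dx/dy",k[0].round(4),"mean y",P[:,1].mean().round(1))
for f in("pics/top5.png","pics/top6.png"): rodpose(f)
E
python3 rod.py
```

```text
pics/top5.png tube 617 y 87.2 360.5 x at mid 462.8 dx/dy 0.0099 mean y 224.9
pics/top5.png grip 172 y 362.6 423.7 x at mid 464.4 dx/dy -0.0022 mean y 393.0
pics/top6.png tube 208 y 89.8 304.6 x at mid 460.6 dx/dy -0.075 mean y 152.2
pics/top6.png grip few
```

Call:
{"api": "drive_tool", "payload": {"commands": [0.5,0.95,0.12,0,0,0.5,0.95,0.12,0,0,0.5,0.95,0.12,0,0]}}

```text
clock: 45.88
tcp_pos: [454.1, 236.5, 374.2]
eef_rot: [180.0, 0.2, 89.8]
contact_force: [-0.5, -0.8, -0.0]
opening: 42.6
grip_force: 0.0
```

Call:
{"api": "drive_tool", "payload": {"commands": [0.5,0.95,0.13,0,0,0.5,0.95,0.13,0,0,0.5,0.95,0.13,0,0,0.5,0.95,0.13,0,0,0.5,0.95,0.13,0,0]}}

```text
clock: 46.5
tcp_pos: [464.7, 310.8, 375.1]
eef_rot: [-180.0, -0.1, 89.8]
contact_force: [0.4, 1.1, 0.3]
opening: 43.6
grip_force: 0.0
```

Run:
```python
from h import *
o=telemetry.get_obs(); i=vision.read_camera("wrist")[...,::-1]; print(o["tcp_pos"],o["eef_rot"],o["joints"].round(1))
import pickle; pickle.dump(o,open("o4.pkl","wb")); cv2.imwrite("pics/w4.png",i)
crop(i,170,0,300,225,2.66,"w4c.png")
```

```text
[464.68625951 310.79406816 375.14815204] [-1.79991194e+02 -6.19266619e-02  8.97563924e+01] [-86.3  17.3  57.6  98.6 -15.3  72.5 -25.4]
```

View pics/w4c.png

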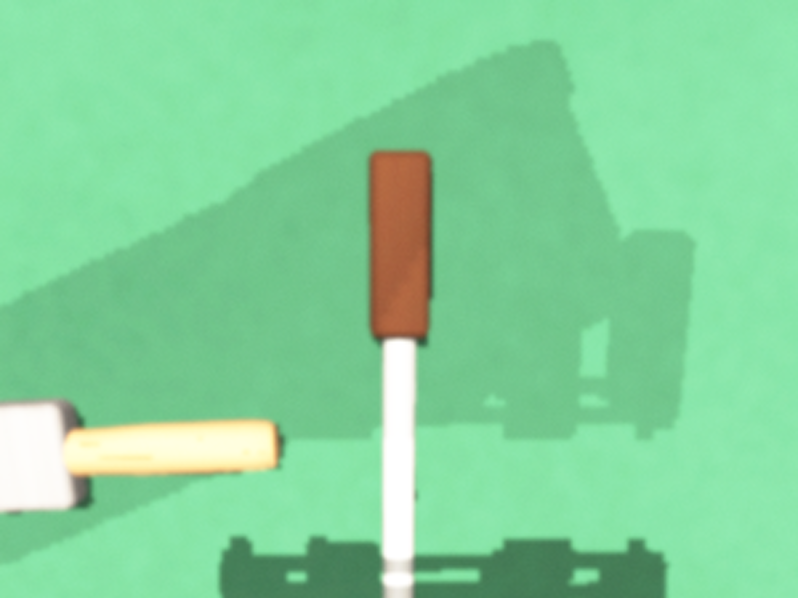

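Grip top face corners at crop (370,152),(431,152),(372,335),(429,335).

Run:
```python
from h import *
import pickle
c=cam("wrist",pickle.load(open("o4.pkl","rb")))
q=np.array([(370,152),(431,152),(372,335),(429,335),(384,345),(414,345),(383,595),(414,595)])/2.66+[170,0]
print(onz(c,q,[22]*4+[11]*4).round(1))
```

```text
[[454.8 421.6  22. ]
 [475.9 421.5  22. ]
 [454.7 358.8  22. ]
 [475.5 358.7  22. ]
 [458.9 353.8  11. ]
 [470.2 353.8  11. ]
 [457.5 251.8  11. ]
 [470.3 251.7  11. ]]
```

Call:
{"api": "drive_tool", "payload": {"commands": [0.5,0.96,0.01,0.3,0,0.5,0.96,0.01,0.8,0,0.5,0.96,0.01,0.8,0,0.5,0.96,0.01,0.8,0]}}

```text
clock: 47.05
tcp_pos: [466.2, 387.8, 312.4]
eef_rot: [179.9, -0.0, 89.8]
contact_force: [0.7, 0.1, 0.6]
opening: 43.4
grip_force: 0.0
```

Call:
{"api": "drive_tool", "payload": {"commands": [0.5,0,0,0.5,0,0.5,0,0,0.8,0,0.5,0,0,0.8,0,0.5,0,0,0.8,0]}}

```text
clock: 47.55
tcp_pos: [466.2, 389.0, 249.1]
eef_rot: [179.9, -0.1, 89.8]
contact_force: [0.1, -0.0, -0.5]
opening: 43.5
grip_force: 0.0
```

Call:
{"api": "drive_tool", "payload": {"commands": [0.5,-0.01,-0.012,0.4,0,0.5,-0.01,-0.012,0.74,0,0.5,-0.01,-0.012,0.77,0,0.5,-0.01,-0.012,0.77,0]}}

```text
clock: 48.05
tcp_pos: [465.0, 388.7, 186.9]
eef_rot: [179.9, -0.1, 89.9]
contact_force: [-0.3, -0.1, 0.8]
opening: 43.4
grip_force: 0.0
```

Call:
{"api": "drive_tool", "payload": {"commands": [0,0,0,0,0,0,0,0,0,0,0,0,0,0,0,0,0,0,0,0,0,0,0,0,0]}}

```text
clock: 48.68
tcp_pos: [464.5, 388.6, 185.5]
eef_rot: [180.0, -0.0, 89.9]
contact_force: [-0.3, 0.7, 5.1]
opening: 21.7
grip_force: 30.0
```

Call:
{"api": "drive_tool", "payload": {"commands": [0,0,-0.004,-0.3,0.003,0,0,-0.004,-0.675,0.003,0,0,-0.004,-0.675,0.003,0,0,-0.004,-0.675,0.003,0,0,-0.004,-0.675,0.003]}}

```text
clock: 49.3
tcp_pos: [463.6, 388.3, 238.1]
eef_rot: [-179.9, 0.1, 89.6]
contact_force: [-0.1, -0.3, -0.0]
opening: 22.0
grip_force: 30.0
```

Run:
```python
from h import *
a=vision.read_camera("top")[...,::-1];b=vision.read_camera("side")[...,::-1]
o=telemetry.get_obs();print(o["tcp_pos"],o["eef_rot"])
cv2.imwrite("pics/top7.png",a);cv2.imwrite("pics/side7.png",b)
A=cv2.resize(a[190:240,215:305],(400,222),interpolation=2); B=cv2.resize(b[130:330,270:400],(390,600),interpolation=2)
H=np.zeros((600,790,3),np.uint8);H[:222,:400]=A;H[:,400:]=B
cv2.imwrite("pics/p7.png",H)
```

```text
[463.81397542 388.32126808 238.37713447] [-1.79959681e+02  5.51110590e-02  8.96242827e+01]
```

View pics/p7.png

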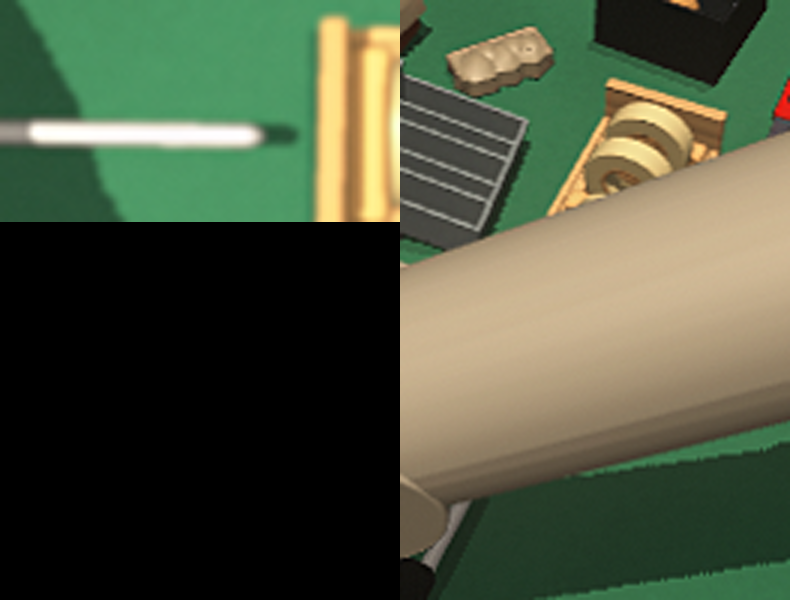

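Tube is clear, tip at crop (265,135), in line with the rack. Advancing in steps, watching the force.

Call:
{"api": "drive_tool", "payload": {"commands": [0,-0.2,0.004,0,0,0,-0.4,0.004,0,0,0,-0.5,0.004,0,0,0,-0.6,0.004,0,0,0,-0.65,0.004,0,0]}}

```text
clock: 50.02
tcp_pos: [464.0, 336.0, 239.3]
eef_rot: [180.0, -0.0, 89.6]
contact_force: [0.0, 0.4, -0.7]
opening: 22.0
grip_force: 30.0
```

Call:
{"api": "drive_tool", "payload": {"commands": [0,-0.2,0,0,0,0,-0.4,0,0.01,0,0,-0.6,0,0.01,0,0,-0.8,0,0.01,0,0,-0.88,0,0.01,0]}}

```text
clock: 50.65
tcp_pos: [463.6, 264.7, 238.4]
eef_rot: [-180.0, -0.0, 89.5]
contact_force: [-1.1, -0.9, -0.3]
opening: 21.6
grip_force: 30.0
```

Call:
{"api": "drive_tool", "payload": {"commands": [0,-0.2,0,0,-0.002,0,-0.4,0,0.005,-0.002,0,-0.6,0,0.01,-0.002,0,-0.8,0,0.01,-0.002,0,-0.88,0,0.01,-0.002]}}

```text
clock: 51.28
tcp_pos: [463.1, 194.3, 237.6]
eef_rot: [-180.0, -0.0, 89.7]
contact_force: [-0.8, -0.2, -1.9]
opening: 21.4
grip_force: 30.0
```

Call:
{"api": "drive_tool", "payload": {"commands": [0,-0.2,0,0,0,0,-0.4,0,0.005,0,0,-0.6,0,0.005,0,0,-0.8,0,0.005,0,0,-0.86,0,0.005,0]}}

```text
clock: 51.9
tcp_pos: [462.8, 125.5, 237.1]
eef_rot: [-180.0, -0.0, 89.7]
contact_force: [-0.1, -0.4, -1.2]
opening: 21.7
grip_force: 30.0
```

Call:
{"api": "drive_tool", "payload": {"commands": [0,-0.07,0,0,0,0,-0.14,0,0,0,0,-0.21,0,0,0,0,-0.28,0,0,0,0,-0.3,0,0,0]}}

```text
clock: 52.52
tcp_pos: [462.7, 102.5, 237.1]
eef_rot: [-180.0, -0.0, 89.8]
contact_force: [-0.1, -0.0, -0.4]
opening: 22.0
grip_force: 30.0
```

Call:
{"api": "drive_tool", "payload": {"commands": [0,-0.07,0,0,0,0,-0.14,0,0,0,0,-0.19,0,0,0,0,-0.21,0,0,0,0,-0.21,0,0,0]}}

```text
clock: 53.15
tcp_pos: [462.7, 86.0, 237.1]
eef_rot: [-180.0, -0.0, 89.8]
contact_force: [0.6, 0.4, -0.3]
opening: 21.7
grip_force: 30.0
```

Call:
{"api": "drive_tool", "payload": {"commands": [0,-0.01,0,0,0,0,-0.02,0,0,0,0,-0.03,0,0,0,0,-0.03,0,0,0]}}

```text
clock: 53.65
tcp_pos: [462.7, 83.7, 237.1]
eef_rot: [180.0, -0.0, 89.8]
contact_force: [-0.2, 0.6, -1.0]
opening: 21.7
grip_force: 30.0
```

Call:
{"api": "drive_tool", "payload": {"commands": [0,-0.01,0,0,0,0,-0.02,0,0,0,0,-0.03,0,0,0,0,-0.03,0,0,0]}}

```text
clock: 54.15
tcp_pos: [462.7, 83.1, 237.2]
eef_rot: [180.0, -0.2, 89.9]
contact_force: [-0.2, 9.9, -3.0]
opening: 21.3
grip_force: 30.0
```

Call:
{"api": "drive_tool", "payload": {"commands": [0,-0.01,0,0.015,0,0,-0.01,0,0.03,0,0,-0.01,0,0.03,0]}}

```text
clock: 54.52
tcp_pos: [463.1, 82.8, 235.4]
eef_rot: [179.9, -0.2, 89.9]
contact_force: [-0.4, 12.2, 4.1]
opening: 21.8
grip_force: 30.0
```

Call:
{"api": "drive_tool", "payload": {"commands": [0.4,0,0,0,0,0.4,0,0,0,0,0.4,0,0,0,0,0.4,0,0,0,0,0.4,0,0,-0.3,0,0.4,0,0,-0.9,0,0.4,0,0,-0.9,0]}}

```text
clock: 55.4
tcp_pos: [463.8, 80.4, 309.2]
eef_rot: [179.8, -0.2, 89.8]
contact_force: [-1.3, 0.9, -0.8]
opening: 34.9
grip_force: 0.0
```

Call:
{"api": "drive_tool", "payload": {"commands": [0.4,0.9,0,-0.8,0,0.4,0.9,0,-0.8,0,0.4,0.9,0,-0.8,0]}}

```text
clock: 55.78
tcp_pos: [462.8, 154.7, 371.3]
eef_rot: [179.9, -0.1, 90.0]
contact_force: [-0.1, 0.2, -1.1]
opening: 34.6
grip_force: 0.0
```

Call:
{"api": "drive_tool", "payload": {"commands": [0.4,0.9,-0.3,-0.3,0,0.4,0.9,-0.3,-0.3,0,0.4,0.9,-0.3,-0.3,0,0.4,0.9,-0.3,-0.3,0]}}

```text
clock: 56.28
tcp_pos: [439.7, 222.7, 393.9]
eef_rot: [-180.0, 0.1, 89.7]
contact_force: [0.2, 0.1, -0.0]
opening: 34.8
grip_force: 0.0
```

Run:
```python
from h import *
a=vision.read_camera("top")[...,::-1];b=vision.read_camera("side")[...,::-1]; a0=cv2.imread("pics/top0.png")
cv2.imwrite("pics/top8.png",a);cv2.imwrite("pics/side8.png",b)
def grip(a):
    a=a.astype(int);B,G,R=a[...,0],a[...,1],a[...,2]; m=(R>60)&(R>1.6*G)&(R>1.6*B)&(R<170); m[:205]=0;m[235:]=0;m[:,:240]=0;m[:,292:]=0
    v,u=np.nonzero(m); return len(u),u.min(),u.max(),v.min(),v.max(),u.mean(),v.mean()
print(grip(a0),grip(a))
c=cam("top")
for n,i in(("old",a0),("new",a)):  # tip + tube brightness past far cheek, row 221
    print(n,i[219:224,390:402].min(2).max(0))
# tub edge / bystanders: difference outside rack, bin, tub interior, arm
d=cv2.absdiff(a0,a).max(2)>60; d=cv2.morphologyEx(d.astype(np.uint8),cv2.MORPH_OPEN,np.ones((3,3)))
n,_,st,_=cv2.connectedComponentsWithStats(d); print(st[1:][st[1:,4]>12].tolist())
```

```text
(169, np.int64(262), np.int64(285), np.int64(216), np.int64(223), np.float64(273.5621301775148), np.float64(219.02366863905326)) (158, np.int64(262), np.int64(285), np.int64(216), np.int64(222), np.float64(273.3101265822785), np.float64(219.18987341772151))
old [128 128 127 148 184 198 173 124  85  71  72  73]
new [132 133 134 160 204 223 205 160 109  73  75  76]
[[361, 138, 8, 29, 165], [340, 142, 6, 25, 109], [311, 144, 6, 24, 94], [319, 149, 4, 13, 41], [335, 153, 3, 5, 15], [327, 155, 4, 13, 43], [39, 156, 179, 244, 27249], [359, 164, 5, 6, 28], [425, 165, 27, 63, 595], [338, 167, 5, 6, 25], [457, 167, 5, 3, 15], [317, 169, 5, 6, 27], [202, 173, 8, 19, 84], [449, 175, 11, 19, 106], [489, 174, 22, 63, 613], [245, 188, 28, 9, 193], [455, 193, 17, 19, 277], [242, 197, 144, 169, 6890], [47, 198, 5, 8, 30], [55, 199, 4, 11, 33], [365, 206, 3, 6, 18], [347, 211, 10, 20, 163], [358, 213, 3, 5, 15], [374, 214, 3, 5, 15], [261, 217, 8, 5, 31], [373, 223, 4, 7, 24], [193, 255, 3, 5, 15], [207, 328, 144, 54, 3576], [266, 333, 5, 7, 30], [384, 351, 5, 10, 39], [386, 354, 18, 23, 219], [367, 361, 5, 6, 26], [361, 364, 24, 13, 127], [0, 384, 12, 16, 129], [368, 393, 4, 5, 19]]
```

Run:
```python
from h import *
for f in("top0","top5","top6","top8"):
    a=cv2.imread(f"pics/{f}.png").astype(int)[150:250,410:520]; m=(a.max(2)<60).astype(np.uint8)
    n,l,st,_=cv2.connectedComponentsWithStats(m); k=1+st[1:,4].argmax()
    t=(a[...,2]>a[...,0]*1.4)&(a[...,2]>90)&(a[...,2]>a[...,1]); v,u=np.nonzero(t[:, :]); 
    print(f,(st[k][:4]+[410,150,0,0]).tolist(),len(u),(u.min()+410,u.max()+410,v.min()+150,v.max()+150) if len(u) else "")
```

```text
top0 [425, 166, 76, 67] 186 (np.int64(410), np.int64(428), np.int64(150), np.int64(162))
top5 [425, 166, 76, 67] 674 (np.int64(410), np.int64(462), np.int64(150), np.int64(209))
top6 [434, 169, 76, 67] 608 (np.int64(410), np.int64(472), np.int64(150), np.int64(211))
top8 [434, 169, 76, 67] 618 (np.int64(410), np.int64(472), np.int64(150), np.int64(211))
```

```bash
python3 -c "
from station import r
print(r.hand_in())"
```

```text
the job is handed in; nothing more can be done
None
```

Job handed in at about 56 s: both spent cores are in the tub (which got knocked about 20 mm aside while the arm was away from it), the three full rolls stand in lanes 1, 2 and 4 with the part-used roll left in lane 3, and the rod is back through the rack with its grip against the cheek and released; the simulator gave no verdict.

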